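# Pack the telescopic sensor stands into their case

### The arm

A 7-joint arm with a two-finger parallel gripper is mounted at the origin on the work surface. World frame = base frame: x ahead of the robot, y to its left, z up, the work surface at z = 0. Lengths are in m, angles in rad, forces in N, time in s.
With the tool pointing down it reaches from about 0.4 to 0.9 m from the base axis. Payload 5.6 kg.
Tool frame: the origin (TCP) lies at the centre of the arm's flange, where the gripper is bolted on; the fingertips stand ctrl.nose_length ahead of it and the grasp point (between the pads) lies 171 mm ahead of it (ctrl.nose_length is the distance from the TCP to the fingertips, in m); z points along the fingers, y is the direction in which the jaws open and shut (so a half turn about z gives the same grasp; the last joint's range is limited). The gripper opens to 92 mm and grips with 3 to 60 N. Pads are 20 mm wide; open, the fingers measure 128 mm over their backs; the gripper's body (75 mm by 189 mm) begins 69 mm behind the grasp point.
Start: joints at [-1.364, 0.468, -0.012, 1.603, 0.006, 1.071, -0.056], TCP at [0.161, 0.63, 0.405] pointing down, gripper open.
Joint ranges: [-2.53, 2.53], [-0.31, 2.02], [-1.57, 1.55], [0.28, 2.44], [-1.29, 4.43], [0.15, 1.84], [-2.92, 2.92]. Speed limits (rad/s): [2.57, 2.57, 3.14, 3.14, 3.14, 3.14, 3.14].

### API

Orientations are given as a rotation vector (axis times angle).
In Python, from rig import ctrl gives the robot as it stands.
- The arm moves only by the tool carry_out, never from a script. Its argument "series" is a list of rows, each a list of 7 numbers: the opening, from -1 (shut) to 1 (fully open), so that 0 is half open, then the shift along the tool's x, y, z in m, then the turn, a rotation vector about the tool's x, y, z in rad. A call has 1 to 8 rows; each row shifts and turns the commanded pose from where the row before left it, along the tool's axes as they then stand; what a row does not reach is not made up. A row lasts 1/10 s, in which the tool goes at most 50 mm and 8.59 degrees, less where a joint would pass 70% of its speed; a pose out of reach is approached as far as the arm can. A call is refused whole if a number of a shift passes 0.05 or a number of a turn 0.15, either way. A call with a gripper value outside its range is refused whole. The fingers move at their own pace and stop on an object; "grip_force" is the grip in N (left out, the last holds). Time passes only in rows, so rows that do not move let the fingers close. It gives the time, the measured TCP pose, the force and the opening at its end, in the units of the state.
- ctrl.sense(): the state, without advancing time (a new reading comes with each control period).
- ctrl.snapshot(name): name is "scene" or "top" or "wrist"; returns a dict with "pixels" (420x560x3 uint8, red, green, blue), "camera_matrix" (3x3 intrinsics, pixels), "world_from_camera" (4x4, takes a point from camera to world coordinates); the wrist camera has in their place "hand_eye" (4x4, takes a point from camera to tool coordinates, whose origin is the TCP and whose axes are the flange's). Camera axes: x right, y down, z forward; pixel columns grow to the right and rows downward; lengths in m; the calibration is good to about 2 mm. A picture is of the moment at which its call begins: read the wrist's pose just before it. There is no depth.
- ctrl.job_done(): hands the job in, once; it reports no verdict.
The state is a dict: "clock": time; "qpos": joint angles; "qvel": joint speeds; "joint_torque": joint torques, N m; "position": TCP position; "ee_rot": TCP orientation; "contact_force": force on the tool from outside, world axes, zero at the start; "moment": the same for the moment, N m; "finger_gap": finger opening in m.
Only numpy, scipy, OpenCV 4.12 (cv2) and the standard library are available. Lean on these libraries where they do the work, as an engineer would, in place of code of your own. Each camera call takes 0.05 s, during which the arm holds its last target.

### The job

Pack away the telescopic sensor stands after the experiment: swing the case's lid up by its handle and leave it resting open on its stops, push every stand on the bench fully home - the inner tube first, then the middle one - and stand each one upright in a bay of its own in the case. When all are in, shut the lid again; leave everything else on the bench where it is.

Things in the scene. Friction and masses are not known exactly. Their poses are not given: they have to be found in the camera images.
- case: the carrying case, fixed: grey box 120 deep (x), 294 long (y), 123 high when shut. Origin at the centre of its underside, z up, x from front (handle) to back (hinge), y along its length. Base: open tray 60 high, walls 5, floor 6, two dividers (4 thick, top 30 above the bench) making three bays 110 (x) by 92 (y) in a row along y. The lid, 63 high, covers it all; shut, it clears things up to 112 tall on the floor
- bay1 (a point): centre of the floor of the bay at the case's -y end (6 mm above its underside)
- bay2 (a point): centre of the floor of the middle bay, 96 mm from each of the others
- bay3 (a point): centre of the floor of the bay at the case's +y end
- lid (a joint): angle of the lid, rad: 0 shut, grows as its front edge swings up and back about the hinge; 1.9 fully open, leaning past upright on its stops. Damped hinge (0.25 N m s/rad) with next to no friction: let go below about 0.9 it sinks shut by itself, above about 1.1 it sinks open on to the stops. The lid weighs 0.6 kg; lifting it by the handle takes 2 to 4 N
- lid_handle (a point): middle of the lid's carrying handle: black round bar 12 in diameter, 120 long, parallel to the case's y, on a post at each end, its centre 42 out from the lid's front wall. With the lid shut: 95 above the bench, 28 below the lid's top, 162 from the hinge line towards the front and 35 above it. Moves with the lid; with the lid open it is about 200 above the bench
- lid_hinge (a point): middle of the hinge line, at the top of the base's back wall (60 above the bench); the line runs along the case's y
- stand1_centre (a point): telescopic sensor stand, loose, upright: steel foot 72 in diameter, 12 high; aluminium outer tube 36 in diameter, from 12 up to 84; a middle and an inner tube drawn out of it; on top a flat black cap 32 in diameter. 0.5 kg, mostly in the foot. This point: on its axis, 51 above its underside, z up the axis. Cap top: 51 above this point plus both draws (102 above the underside when fully collapsed)
- stand1_mid (a joint): how far the middle tube (28 diameter, 34 collar) of stand1 is drawn out of the outer tube, m: 0 fully home, up to 0.058. It slides against 9 N of friction plus 30 N s/m, and stays where it is left
- stand1_inner (a joint): how far the inner tube (20 diameter, carries the cap) of stand1 is drawn out of the middle tube, m: 0 fully home, up to 0.058. It slides against 3 N of friction plus 30 N s/m, so a slow push on the cap moves it first and the middle tube after it
- stand2_centre (a point): a stand just like stand1; the point on its axis 51 above its underside, z up the axis. None if it is absent
- stand2_mid (a joint): how far the middle tube (28 diameter, 34 collar) of stand2 is drawn out of the outer tube, m: 0 fully home, up to 0.058. It slides against 9 N of friction plus 30 N s/m, and stays where it is left
- stand2_inner (a joint): how far the inner tube (20 diameter, carries the cap) of stand2 is drawn out of the middle tube, m: 0 fully home, up to 0.058. It slides against 3 N of friction plus 30 N s/m, so a slow push on the cap moves it first and the middle tube after it
- stand3_centre (a point): a stand just like stand1; the point on its axis 51 above its underside, z up the axis. None if it is absent
- stand3_mid (a joint): how far the middle tube (28 diameter, 34 collar) of stand3 is drawn out of the outer tube, m: 0 fully home, up to 0.058. It slides against 9 N of friction plus 30 N s/m, and stays where it is left
- stand3_inner (a joint): how far the inner tube (20 diameter, carries the cap) of stand3 is drawn out of the middle tube, m: 0 fully home, up to 0.058. It slides against 3 N of friction plus 30 N s/m, so a slow push on the cap moves it first and the middle tube after it
- chipboard: bystander: flat chipboard plate 130 x 180 x 16 with a 16 mm hole; origin at the centre of its underside
- screwdriver: bystander: black-handled screwdriver 170 long, lying; origin under its middle
- wrench: bystander: open-ended wrench 150 long, lying; origin under its middle
- solder_reel: bystander: metal reel 56 diameter, 40 high, standing on its flange; origin at the centre of its underside
- multimeter: bystander: grey hand multimeter 150 x 76 x 32, lying on its back; origin at the centre of its underside
- circuit_board: bystander: circuit board on a white carrier 100 x 80, 27 high; origin at the centre of its underside
- mug: bystander: white mug 76 diameter, 88 high; origin at the centre of its underside
- parts_bin: bystander: low grey divided parts tray 100 x 150 x 50; origin at the centre of its underside

How it is judged:
By the outcome, as a careful person would: the job done as asked, in the order asked, and still so for the second after the job is handed in, with the robot touching nothing.
Of stand1, stand2, stand3 only 2 to 3 are there at a start; the rules pass over those that are not, and their reading is None.
At some moment in a run one of stand1, stand2, stand3 may be knocked a few centimetres aside while the robot is not near it.
It also fails if it takes over 210 s, if anything falls off the work surface, if the arm or the gripper's body presses on something with over 40 N, if the wrist force passes 120 N, or if a joint passes its speed limit or range.

## Working session

There is one attempt and no reset: what is moved stays moved. The work goes in short steps, Python scripts to look and compute and a tool call to move; the robot and the scene stay as the last step left them, time stands still between calls to the robot, and variables do not carry over. Pictures are saved under pics/ and viewed, and the job is handed in when it is done.

Besides the shell and the picture viewer there is one more tool, called after "Request:" in YAML: its name, and indented under it one key for each argument. carry_out: Moves the arm, as the interface text tells. Its arguments: {"type":"object","properties":{"series":{"type":"array"},"grip_force":{"type":"number"}},"required":["series"]}

```bash
ls; mkdir -p pics; python3 - <<'E'
from rig import ctrl
import cv2
s=ctrl.sense(); print(s); print(ctrl.nose_length)
for n in ("scene","top","wrist"):
    d=ctrl.snapshot(n); cv2.imwrite(f"pics/{n}0.png",d["pixels"][:,:,::-1])
    print(n,d["camera_matrix"],d.get("world_from_camera",d.get("hand_eye")))
E
```

```text
pics
{'clock': 0.0, 'qpos': array([-1.36401291,  0.46836605, -0.01159025,  1.60358495,  0.00599921,
        1.07142412, -0.05630749]), 'qvel': array([ 7.09416292e-05, -1.16660195e-03, -1.13084076e-03, -1.12246855e-04,
        1.18090093e-03, -9.06087068e-04, -6.58904750e-04]), 'joint_torque': array([-1.53247302e-04, -5.20557296e+01, -1.23871458e-02, -2.43751448e+01,
       -5.66372252e-02,  1.70603406e-02,  1.56662668e-04]), 'position': array([0.1606683 , 0.62958149, 0.40376329]), 'ee_rot': array([-3.91458021e-01, -3.11701609e+00,  2.74224997e-03]), 'contact_force': array([-0.50870243, -0.14845169, -0.33510774]), 'moment': array([-0.00869248, -0.00721204, -0.0183715 ]), 'finger_gap': 0.09180916877900056}
0.1901
scene [[472.15897717   0.         278.28323363]
 [  0.         472.15897717 208.09024903]
 [  0.           0.           1.        ]] [[-0.50467716  0.68029666 -0.53150487  1.3773807 ]
 [ 0.86319962  0.40740339 -0.29817595  0.44661951]
 [ 0.01368878 -0.60927739 -0.792839    1.29648173]
 [ 0.          0.          0.          1.        ]]
top [[436.16640619   0.         278.22939095]
 [  0.         436.16640619 207.96495981]
 [  0.           0.           1.        ]] [[-1.78550363e-02 -9.87981366e-01  1.53538331e-01  3.92028407e-01]
 [-9.99673741e-01  1.48350419e-02 -2.07926315e-02 -2.53110962e-04]
 [ 1.82649848e-02 -1.53859491e-01 -9.87923908e-01  1.31366846e+00]
 [ 0.00000000e+00  0.00000000e+00  0.00000000e+00  1.00000000e+00]]
wrist [[318.02591079   0.         276.28424038]
 [  0.         318.02591079 205.84920471]
 [  0.           0.           1.        ]] [[-1.02183124e-03 -9.62404650e-01 -2.71617831e-01  7.64437561e-02]
 [ 9.99999445e-01 -1.05306106e-03 -3.07778555e-05 -3.20208910e-04]
 [-2.56409410e-04 -2.71617711e-01  9.62405192e-01  2.04382961e-02]
 [ 0.00000000e+00  0.00000000e+00  0.00000000e+00  1.00000000e+00]]
```

View pics/scene0.png

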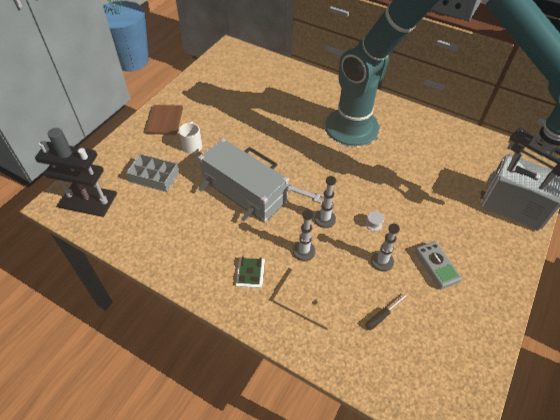

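View pics/top0.png

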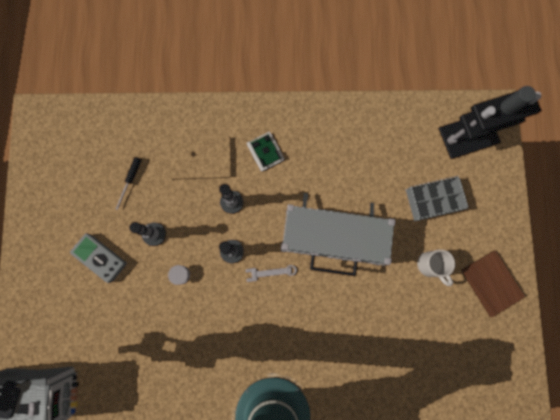

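View pics/wrist0.png

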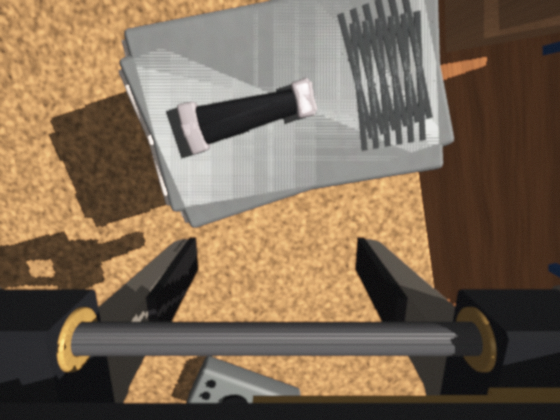

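```bash
python3 - <<'E'
import cv2
a=cv2.imread("pics/top0.png"); b=a[90:300,80:410]; cv2.imwrite("pics/topc.png",cv2.resize(b,None,fx=2.4,fy=2.4,interpolation=cv2.INTER_CUBIC))
a=cv2.imread("pics/scene0.png"); b=a[130:300,180:450]; cv2.imwrite("pics/scenec.png",cv2.resize(b,None,fx=2.9,fy=2.9,interpolation=cv2.INTER_CUBIC))
E
```

```text
(no output)
```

View pics/topc.png

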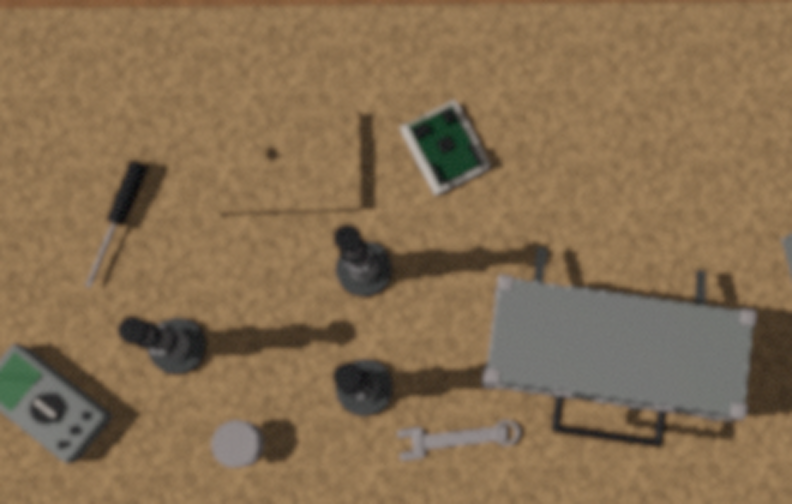

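View pics/scenec.png

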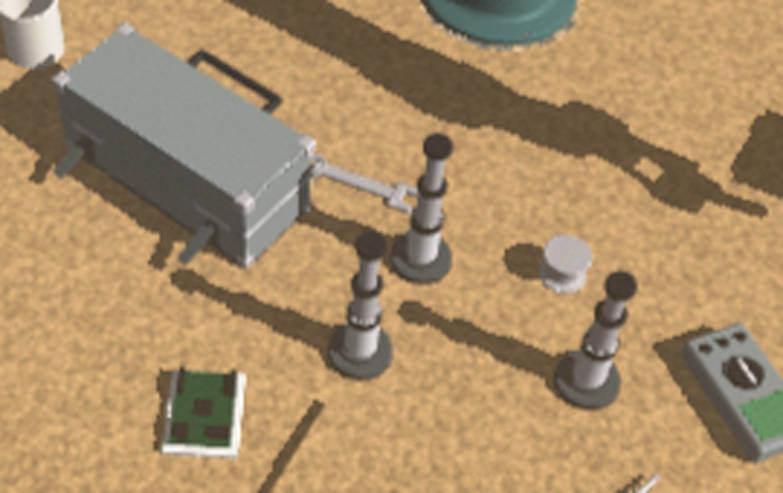

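```bash
cat > h.py <<'E'
import numpy as np, cv2
from rig import ctrl
from scipy.spatial.transform import Rotation as R
from scipy.optimize import least_squares
CAM={}
def cam(n):
    if n=="top":
        K=np.array([[436.16640619,0,278.22939095],[0,436.16640619,207.96495981],[0,0,1]])
        T=np.array([[-1.78550363e-02,-9.87981366e-01,1.53538331e-01,3.92028407e-01],[-9.99673741e-01,1.48350419e-02,-2.07926315e-02,-2.53110962e-04],[1.82649848e-02,-1.53859491e-01,-9.87923908e-01,1.31366846e+00],[0,0,0,1]])
    else:
        K=np.array([[472.15897717,0,278.28323363],[0,472.15897717,208.09024903],[0,0,1]])
        T=np.array([[-0.50467716,0.68029666,-0.53150487,1.3773807],[0.86319962,0.40740339,-0.29817595,0.44661951],[0.01368878,-0.60927739,-0.792839,1.29648173],[0,0,0,1]])
    return K,T
def onz(n,uv,z,KT=None):
    K,T=KT or cam(n)
    r=T[:3,:3]@np.linalg.solve(K,[uv[0],uv[1],1]); o=T[:3,3]
    return (o+r*(z-o[2])/r[2])
def proj(n,P,KT=None):
    K,T=KT or cam(n)
    p=(np.asarray(P)-T[:3,3])@T[:3,:3]; p=p@K.T
    return p[...,:2]/p[...,2:]
def tri(uvt,uvs):
    f=lambda P: np.r_[proj("top",P)-uvt,proj("scene",P)-uvs]
    r=least_squares(f,[0.6,0,0.1]); return r.x,np.abs(r.fun).max()
def snap(n,name,crop=None,f=1):
    s=ctrl.sense(); d=ctrl.snapshot(n); a=d["pixels"][:,:,::-1].copy()
    np.save(f"pics/{name}.npy",a)
    if crop: a=a[crop[1]:crop[3],crop[0]:crop[2]]
    if f!=1: a=cv2.resize(a,None,fx=f,fy=f,interpolation=cv2.INTER_CUBIC)
    cv2.imwrite(f"pics/{name}.png",a)
    if n=="wrist":
        T=np.eye(4); T[:3,:3]=R.from_rotvec(s["ee_rot"]).as_matrix(); T[:3,3]=s["position"]
        return d["camera_matrix"],T@d["hand_eye"]
def st():
    s=ctrl.sense(); M=R.from_rotvec(s["ee_rot"]).as_matrix()
    print("t%.2f"%s["clock"],"pos",s["position"].round(4),"F",s["contact_force"].round(1),"gap",round(s["finger_gap"],4),"q",s["qpos"].round(2)); print("x",M[:,0].round(3),"y",M[:,1].round(3),"z",M[:,2].round(3))
    return s,M
E
python3 - <<'E'
from h import *
T=lambda c:(np.array(c)/2.4+[80,90]); S=lambda c:(np.array(c)/2.9+[180,130])
for c in [(503,282),(749,316),(738,412),(490,377)]: print(onz("top",T(c),.123).round(4))
print("scene lid corners")
for c in [(61,77),(127,30),(307,146),(245,200)]: print(onz("scene",S(c),.123).round(4))
print("handle",[onz("top",T(c),.095).round(4) for c in[(557,428),(661,441)]])
for n,ft,fs,ct,cs in [("A",(364,388),(421,255),(347,379),(438,146)),("B",(363,268),(360,350),(348,239),(370,245)),("C",(178,346),(587,380),(136,330),(620,285))]:
    print(n,onz("top",T(ft),.006).round(4),onz("scene",S(fs),.006).round(4),tri(T(ct),S(cs)))
E
```

```text
[ 0.5779 -0.0567  0.123 ]
[ 0.534  -0.3392  0.123 ]
[ 0.4246 -0.3203  0.123 ]
[ 0.4689 -0.0396  0.123 ]
scene lid corners
[ 0.5347 -0.3327  0.123 ]
[ 0.4298 -0.3107  0.123 ]
[ 0.4787 -0.0314  0.123 ]
[ 0.5817 -0.0508  0.123 ]
handle [array([ 0.4107, -0.1167,  0.095 ]), array([ 0.3937, -0.2366,  0.095 ])]
A [0.4655 0.1135 0.006 ] [0.4668 0.1193 0.006 ] (array([0.46405584, 0.11618543, 0.19635727]), np.float64(0.6633640477729728))
B [0.6167 0.1145 0.006 ] [0.619  0.1204 0.006 ] (array([0.61589626, 0.11560578, 0.19456886]), np.float64(0.6769610111666111))
C [0.5215 0.3447 0.006 ] [0.5254 0.3532 0.006 ] (array([0.52142157, 0.34786787, 0.17819588]), np.float64(1.3687361650260073))
```

```bash
cat >> h.py <<'E'
def plan(target,yaw=None,n=None,g=1,step=0.045,via=None,start=None):
    """rows to a world TCP position with tool z down; yaw = world angle of tool y axis (mod pi)"""
    s=ctrl.sense(); P,M=(s["position"].copy(),R.from_rotvec(s["ee_rot"]).as_matrix()) if start is None else start
    target=np.array(target,float)
    if yaw is not None:
        c=np.arctan2(M[1,1],M[0,1]); d=(yaw-c+np.pi/2)%np.pi-np.pi/2
        # target M : z down, y at c+d
        a=c+d; y=np.array([np.cos(a),np.sin(a),0]); z=np.array([0,0,-1.]); x=np.cross(y,z); Mt=np.stack([x,y,z],1)
    else: Mt=M
    rv=R.from_matrix(M.T@Mt).as_rotvec()
    k=n or int(max(1,np.ceil(np.linalg.norm(target-P)/step),np.ceil(np.linalg.norm(rv)/0.145)))
    rows=[];
    for i in range(k):
        sh=(M.T@((target-P)/(k-i))).round(3); rr=R.from_matrix(M.T@Mt).as_rotvec()/(k-i); rr=rr.round(3)
        rows.append([g]+[float(v)+0 for v in sh]+[float(v)+0 for v in rr])
        P=P+M@sh; M=M@R.from_rotvec(rr).as_matrix()
    for i in range(0,len(rows),8): print(str(rows[i:i+8]).replace(" ",""))
    print("end",P.round(4),"yaw turn",rv.round(3))
    return P,M
E
python3 - <<'E'
from h import *
st()
e=plan([.45,.28,.46],yaw=None)
e=plan([.40,-.10,.46],yaw=-.163,start=e)
E
```

```text
t0.15 pos [0.1607 0.6296 0.404 ] F [0.6 0.5 0.7] gap 0.0918 q [-1.36  0.47 -0.01  1.6   0.01  1.07 -0.06]
x [-0.969  0.247 -0.   ] y [ 0.247  0.969 -0.001] z [-0.    -0.001 -1.   ]
[[1,-0.033,-0.024,-0.005,0.0,0.0,0.0],[1,-0.033,-0.024,-0.005,0.0,0.0,0.0],[1,-0.033,-0.024,-0.005,0.0,0.0,0.0],[1,-0.033,-0.024,-0.005,0.0,0.0,0.0],[1,-0.034,-0.024,-0.005,0.0,0.0,0.0],[1,-0.033,-0.025,-0.005,0.0,0.0,0.0],[1,-0.034,-0.024,-0.005,0.0,0.0,0.0],[1,-0.033,-0.025,-0.005,0.0,0.0,0.0]]
[[1,-0.034,-0.024,-0.005,0.0,0.0,0.0],[1,-0.033,-0.025,-0.005,0.0,0.0,0.0],[1,-0.034,-0.024,-0.006,0.0,0.0,0.0]]
end [0.4503 0.2802 0.4604] yaw turn [0. 0. 0.]
[[1,-0.004,-0.035,0.0,0.0,0.0,0.135],[1,-0.009,-0.034,0.0,0.0,0.0,0.135],[1,-0.013,-0.032,0.0,0.0,0.0,0.135],[1,-0.017,-0.03,0.0,0.0,0.0,0.135],[1,-0.021,-0.028,0.0,0.0,0.0,0.135],[1,-0.025,-0.024,0.0,0.0,0.0,0.135],[1,-0.028,-0.021,0.0,0.0,0.0,0.135],[1,-0.031,-0.017,0.0,0.0,0.0,0.135]]
[[1,-0.032,-0.013,0.0,0.0,0.0,0.135],[1,-0.034,-0.008,0.0,0.0,0.001,0.134],[1,-0.035,-0.003,0.001,0.0,0.0,0.135]]
end [ 0.4001 -0.1005  0.4598] yaw turn [-1.000e-03  1.000e-03  1.484e+00]
```

Request:
carry_out:
  series:
    - [1,-0.033,-0.024,-0.005,0,0,0]
    - [1,-0.033,-0.024,-0.005,0,0,0]
    - [1,-0.033,-0.024,-0.005,0,0,0]
    - [1,-0.033,-0.024,-0.005,0,0,0]
    - [1,-0.034,-0.024,-0.005,0,0,0]
    - [1,-0.033,-0.025,-0.005,0,0,0]
    - [1,-0.034,-0.024,-0.005,0,0,0]
    - [1,-0.033,-0.025,-0.005,0,0,0]

```text
clock: 0.95
position: [0.3714, 0.3745, 0.4448]
ee_rot: [0.392, 3.117, 0.0]
contact_force: [0.6, -0.1, 0.2]
finger_gap: 0.0914
```

Request:
carry_out:
  series:
    - [1,-0.034,-0.024,-0.005,0,0,0]
    - [1,-0.033,-0.025,-0.005,0,0,0]
    - [1,-0.034,-0.024,-0.006,0,0,0]
    - [1,-0.004,-0.035,0,0,0,0.135]
    - [1,-0.009,-0.034,0,0,0,0.135]
    - [1,-0.013,-0.032,0,0,0,0.135]
    - [1,-0.017,-0.03,0,0,0,0.135]
    - [1,-0.021,-0.028,0,0,0,0.135]

```text
clock: 1.75
position: [0.4261, 0.1061, 0.4606]
ee_rot: [-1.409, -2.808, -0.0]
contact_force: [0.0, 0.8, 0.4]
finger_gap: 0.0917
```

Request:
carry_out:
  series:
    - [1,-0.025,-0.024,0,0,0,0.135]
    - [1,-0.028,-0.021,0,0,0,0.135]
    - [1,-0.031,-0.017,0,0,0,0.135]
    - [1,-0.032,-0.013,0,0,0,0.135]
    - [1,-0.034,-0.008,0,0,0,0.135]
    - [1,-0.035,-0.003,0,0,0,0.135]
    - [1,0,0,0,0,0,0]
    - [1,0,0,0,0,0,0]

```text
clock: 2.55
position: [0.3998, -0.1005, 0.4606]
ee_rot: [-2.396, -2.031, -0.0]
contact_force: [0.7, 1.1, -0.0]
finger_gap: 0.0919
```

```bash
python3 - <<'E'
from h import *
st(); K,T=snap("wrist","w1"); np.savez("w1",K=K,T=T); st()
E
```

```text
t2.55 pos [ 0.3998 -0.1005  0.4606] F [ 0.7  1.1 -0. ] gap 0.0919 q [-0.42 -0.05  0.58  2.11  0.03  1.07 -0.02]
x [0.164 0.987 0.001] y [ 0.987 -0.164 -0.   ] z [-0.     0.001 -1.   ]
t2.60 pos [ 0.4    -0.0997  0.4606] F [0.4 0.3 0.5] gap 0.0918 q [-0.42 -0.05  0.58  2.11  0.03  1.07 -0.02]
x [0.162 0.987 0.   ] y [ 0.987 -0.162 -0.   ] z [-0.  0. -1.]
```

View pics/w1.png

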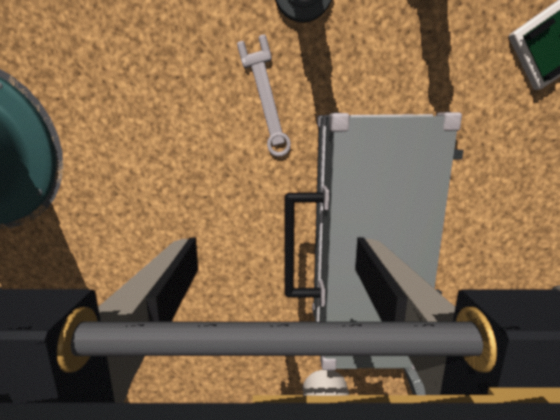

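```bash
python3 - <<'E'
from h import *
d=np.load("w1.npz"); KT=(d["K"],d["T"])
a=onz("",(290,196),.095,KT);b=onz("",(290,294),.095,KT);print(a,b,(a+b)/2,np.linalg.norm(a-b),np.arctan2(a[0]-b[0],a[1]-b[1]))
for c in [(328,114),(461,114),(325,371)]: print(onz("",c,.123,KT))
E
```

```text
[ 0.41345322 -0.11234337  0.095     ] [ 0.39454953 -0.23428441  0.095     ] [ 0.40400137 -0.17331389  0.095     ] 0.12339759755862306 0.15379895233892946
[ 0.4616775  -0.03132045  0.123     ]
[ 0.58744696 -0.05232144  0.123     ]
[ 0.42174281 -0.32832583  0.123     ]
```

```bash
python3 - <<'E'
from h import *
e=plan([.404,-.172,.36],yaw=-.158,g=-.26)
e=plan([.404,-.172,.268],g=-.26,n=5,start=e)
E
```

```text
[[-0.26,-0.024,0.005,0.034,0.0,0.0,-0.001],[-0.26,-0.023,0.005,0.033,0.0,0.0,-0.002],[-0.26,-0.024,0.006,0.034,0.0,0.0,-0.001]]
end [ 0.4044 -0.1723  0.3595] yaw turn [-0.    -0.    -0.004]
[[-0.26,0.0,0.0,0.018,0.0,0.0,0.0],[-0.26,0.0,0.0,0.018,0.0,0.0,0.0],[-0.26,0.0,0.0,0.019,0.0,0.0,0.0],[-0.26,0.0,0.0,0.018,0.0,0.0,0.0],[-0.26,0.0,0.0,0.019,0.0,0.0,0.0]]
end [ 0.4044 -0.1723  0.2675] yaw turn [0. 0. 0.]
```

Request:
carry_out:
  series:
    - [-0.26,-0.024,0.005,0.034,0,0,0]
    - [-0.26,-0.023,0.005,0.033,0,0,0]
    - [-0.26,-0.024,0.006,0.034,0,0,0]
    - [-0.26,0,0,0,0,0,0]
    - [-0.26,0,0,0,0,0,0]
    - [-0.26,0,0,0,0,0,0]
  grip_force: 20

```text
clock: 3.2
position: [0.405, -0.1718, 0.3607]
ee_rot: [2.393, 2.035, 0.003]
contact_force: [-0.0, 0.2, -0.2]
finger_gap: 0.0459
```

```bash
python3 - <<'E'
from h import *
st(); K,T=snap("wrist","w2"); np.savez("w2",K=K,T=T); snap("scene","s2",(150,100,500,330),2.2)
E
```

```text
t3.20 pos [ 0.405  -0.1718  0.3607] F [-0.   0.2 -0.2] gap 0.0459 q [-0.28  0.18  0.68  2.17 -0.16  0.83  0.34]
x [0.161 0.987 0.001] y [ 0.987 -0.161  0.002] z [ 0.002  0.001 -1.   ]
```

View pics/w2.png

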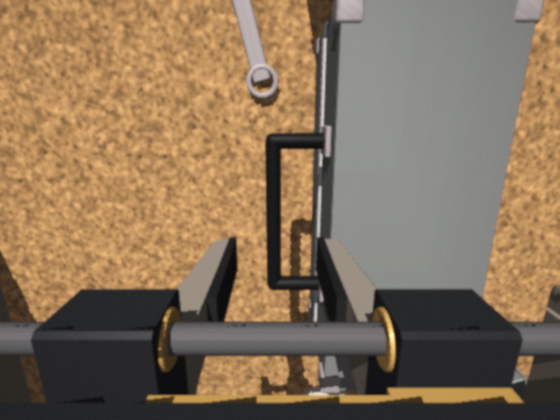

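View pics/s2.png

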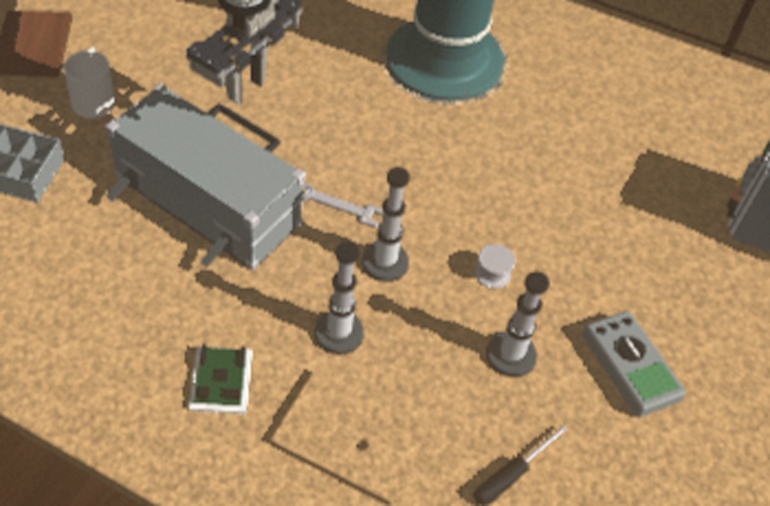

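```bash
python3 - <<'E'
from h import *
d=np.load("w2.npz"); KT=(d["K"],d["T"])
a=onz("",(273,140),.095,KT);b=onz("",(274,283),.095,KT);print(a,b,(a+b)/2,np.linalg.norm(a-b),np.arctan2(a[0]-b[0],a[1]-b[1]))
e=plan([.4035,-.172,.268],yaw=-.158,g=-.26,n=6)
E
```

```text
[ 0.41255767 -0.11312247  0.095     ] [ 0.39356512 -0.23227982  0.095     ] [ 0.4030614  -0.17270115  0.095     ] 0.12066147623398052 0.15806097215380616
[[-0.26,0.0,0.0,0.016,0.0,0.0,-0.001],[-0.26,0.0,0.0,0.015,0.001,0.0,-0.001],[-0.26,0.0,0.0,0.016,0.0,0.0,0.0],[-0.26,0.0,-0.001,0.015,0.001,0.0,-0.001],[-0.26,0.0,0.0,0.016,0.0,-0.001,0.0],[-0.26,0.0,-0.001,0.015,0.001,0.0,-0.001]]
end [ 0.4031 -0.1716  0.268 ] yaw turn [ 0.003 -0.001 -0.004]
```

Request:
carry_out:
  series:
    - [-0.26,0,-0.001,0,0,0,0]
    - [-0.26,0,-0.001,0.016,0,0,0]
    - [-0.26,0,0,0.016,0,0,0]
    - [-0.26,0,0,0.016,0,0,0]
    - [-0.26,0,0,0.016,0,0,0]
    - [-0.26,0,0,0.015,0,0,0]
    - [-0.26,0,0,0.014,0,0,0]
    - [-0.26,0,0,0,0,0,0]

```text
clock: 4.1
position: [0.402, -0.1721, 0.2661]
ee_rot: [-2.394, -2.032, 0.001]
contact_force: [-0.6, 0.3, 0.3]
finger_gap: 0.0342
```

Request:
carry_out:
  series:
    - [-1,0,0,0,0,0,0]
    - [-1,0,0,0,0,0,0]
    - [-1,0,0,0,0,0,0]
    - [-1,0,0,0,0,0,0]
    - [-1,0,0,0,0,0,0]

```text
clock: 4.6
position: [0.4026, -0.1727, 0.2674]
ee_rot: [2.395, 2.032, 0.002]
contact_force: [-1.5, 0.3, 7.0]
finger_gap: 0.0111
```

```bash
python3 - <<'E'
import numpy as np
r=.1657;p=.2128
th=np.r_[np.arange(0,.41,.08),np.arange(.5,1.61,.1)]
b=-r*np.cos(p+th);u=r*np.sin(p+th)
B=(b-b[0]).round(3);U=(u-u[0]).round(3)
print([[round(x,3),round(-y,3)] for x,y in zip(np.diff(B),np.diff(U))]); print(B[-1],U[-1],th)
E
```

```text
[[np.float64(0.003), np.float64(-0.013)], [np.float64(0.005), np.float64(-0.012)], [np.float64(0.005), np.float64(-0.012)], [np.float64(0.006), np.float64(-0.012)], [np.float64(0.007), np.float64(-0.011)], [np.float64(0.011), np.float64(-0.013)], [np.float64(0.011), np.float64(-0.012)], [np.float64(0.013), np.float64(-0.011)], [np.float64(0.013), np.float64(-0.01)], [np.float64(0.015), np.float64(-0.008)], [np.float64(0.015), np.float64(-0.006)], [np.float64(0.016), np.float64(-0.005)], [np.float64(0.016), np.float64(-0.004)], [np.float64(0.016), np.float64(-0.001)], [np.float64(0.017), np.float64(-0.001)], [np.float64(0.016), np.float64(0.002)], [np.float64(0.017), np.float64(0.003)]]
0.202 0.126 [0.   0.08 0.16 0.24 0.32 0.4  0.5  0.6  0.7  0.8  0.9  1.   1.1  1.2
 1.3  1.4  1.5  1.6 ]
```

Request:
carry_out:
  series:
    - [-1,0,0.003,-0.013,0,0,0]
    - [-1,0,0.005,-0.012,0,0,0]
    - [-1,0,0.005,-0.012,0,0,0]
    - [-1,0,0.006,-0.012,0,0,0]
    - [-1,0,0.007,-0.011,0,0,0]
    - [-1,0,0.011,-0.013,0,0,0]

```text
clock: 5.2
position: [0.4369, -0.1784, 0.3393]
ee_rot: [-2.391, -2.027, 0.006]
contact_force: [-7.7, 1.4, 1.5]
finger_gap: 0.0115
```

Request:
carry_out:
  series:
    - [-1,0,0.011,-0.012,0,0,0]
    - [-1,0,0.013,-0.011,0,0,0]
    - [-1,0,0.013,-0.01,0,0,0]
    - [-1,0,0.015,-0.008,0,0,0]
    - [-1,0,0.015,-0.006,0,0,0]
    - [-1,0,0.016,-0.005,0,0,0]

```text
clock: 5.8
position: [0.5208, -0.1922, 0.3937]
ee_rot: [-2.394, -2.031, -0.002]
contact_force: [-2.7, 1.2, 4.2]
finger_gap: 0.0111
```

```bash
python3 - <<'E'
from h import *
st(); snap("scene","s3",(150,60,500,290),2.2)
E
```

```text
t5.80 pos [ 0.5208 -0.1922  0.3937] F [-2.7  1.2  4.2] gap 0.0111 q [-0.24  0.36  0.66  1.88 -0.27  0.99  0.38]
x [0.163 0.987 0.002] y [ 0.987 -0.163 -0.001] z [-0.001  0.003 -1.   ]
```

View pics/s3.png

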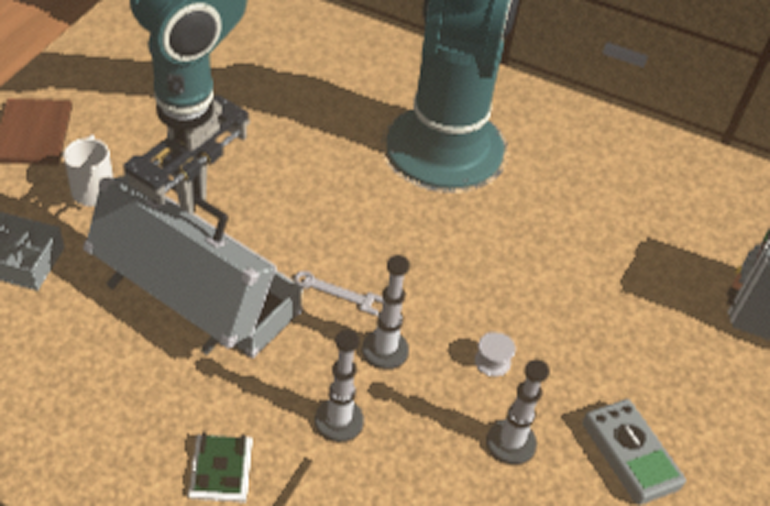

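The lid is tilting up with the handle held. I'll carry on past upright.

Request:
carry_out:
  series:
    - [-1,0,0.016,-0.004,0,0,0]
    - [-1,0,0.016,-0.001,0,0,0]
    - [-1,0,0.017,-0.001,0,0,0]
    - [-1,0,0.016,0.002,0,0,0]
    - [-1,0,0.017,0.003,0,0,0]
    - [-1,0,0,0,0,0,0]

```text
clock: 6.45
position: [0.6036, -0.2052, 0.3928]
ee_rot: [2.393, 2.032, 0.002]
contact_force: [2.5, 1.5, 2.5]
finger_gap: 0.0111
```

```bash
python3 - <<'E'
from h import *
st(); snap("scene","s4",(150,60,500,290),2.2)
E
```

```text
t6.45 pos [ 0.6036 -0.2052  0.3928] F [2.5 1.5 2.5] gap 0.0111 q [-0.18  0.51  0.63  1.68 -0.34  1.06  0.39]
x [ 0.162  0.987 -0.001] y [ 0.987 -0.162  0.002] z [ 0.002 -0.001 -1.   ]
```

View pics/s4.png

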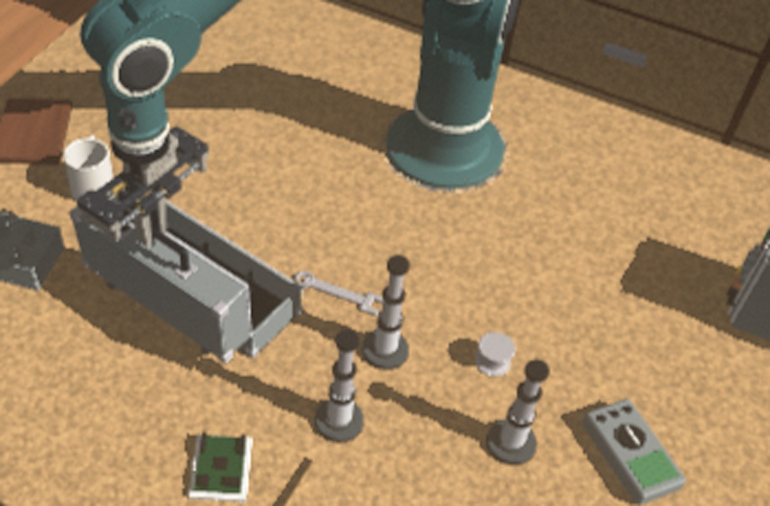

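Request:
carry_out:
  series:
    - [-1,0,0.013,0.004,0,0,0]
    - [-1,0,0.013,0.005,0,0,0]
    - [-1,0,0.012,0.006,0,0,0]
    - [-1,0,0,0,0,0,0]
    - [-0.4,0,0,0,0,0,0]
    - [-0.4,0,0,0,0,0,0]
    - [-0.4,0,0,-0.03,0,0,0]
    - [-0.4,0,0,-0.04,0,0,0]

```text
clock: 7.3
position: [0.6378, -0.2121, 0.4465]
ee_rot: [-2.394, -2.028, 0.006]
contact_force: [0.4, 0.1, -0.7]
finger_gap: 0.0272
```

```bash
python3 - <<'E'
from h import *
st(); 
snap("scene","s5",(150,60,500,290),2.2); snap("top","t5",(80,90,410,300),2.4)
E
```

```text
t7.30 pos [ 0.6378 -0.2121  0.4465] F [ 0.4  0.1 -0.7] gap 0.0272 q [-0.17  0.52  0.64  1.53 -0.33  1.2   0.37]
x [ 0.165  0.986 -0.   ] y [ 0.986 -0.165 -0.006] z [-0.006  0.001 -1.   ]
```

View pics/s5.png

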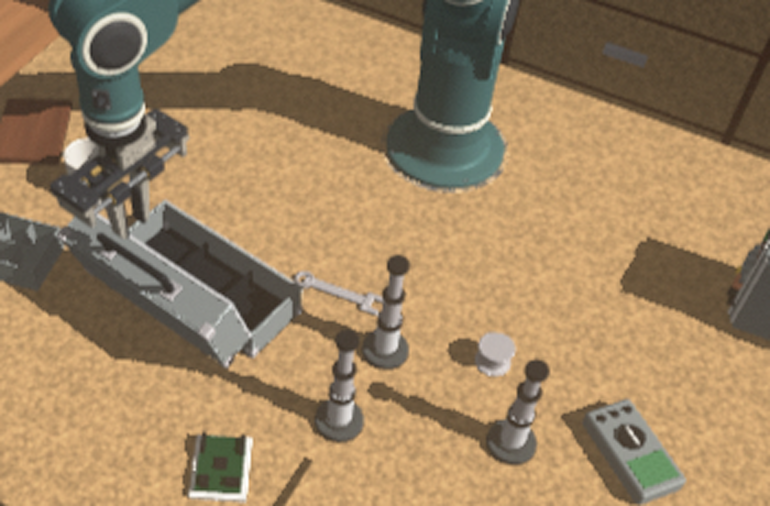

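View pics/t5.png

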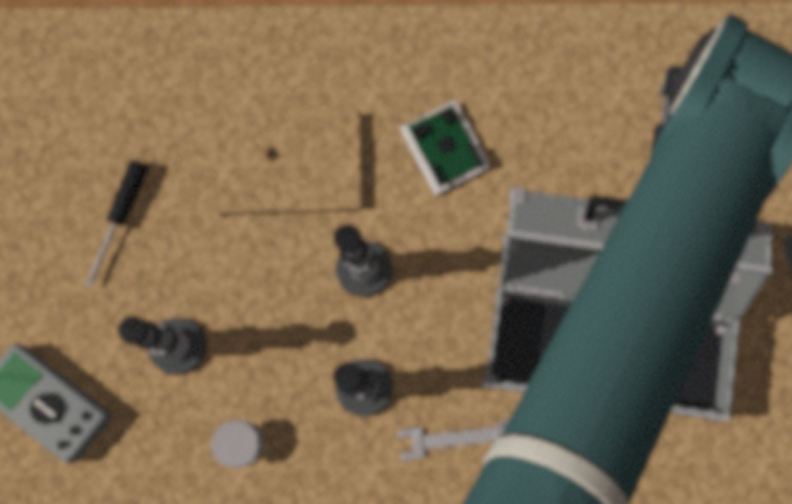

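```bash
python3 - <<'E'
from h import *
e=plan([.47,.117,.46],yaw=1.40,g=-1)
E
```

```text
[[-1,0.027,-0.02,-0.001,0.001,0.001,-0.142],[-1,0.03,-0.016,-0.001,0.0,0.001,-0.142],[-1,0.032,-0.012,-0.001,0.001,0.001,-0.142],[-1,0.033,-0.007,-0.001,0.001,0.001,-0.142],[-1,0.034,-0.002,0.0,0.001,0.001,-0.143],[-1,0.034,0.002,-0.001,0.0,0.0,-0.142],[-1,0.033,0.007,0.0,0.001,0.001,-0.143],[-1,0.031,0.012,0.0,0.0,0.0,-0.142]]
[[-1,0.03,0.016,-0.001,0.001,0.001,-0.143],[-1,0.027,0.02,0.0,0.0,0.0,-0.142],[-1,0.023,0.024,-0.001,0.001,0.001,-0.143]]
end [0.4703 0.1172 0.4601] yaw turn [ 0.006  0.008 -1.566]
```

Request:
carry_out:
  series:
    - [-1,0.027,-0.02,-0.003,0.001,0.001,-0.142]
    - [-1,0.03,-0.016,-0.003,0,0.001,-0.142]
    - [-1,0.032,-0.012,-0.003,0.001,0.001,-0.142]
    - [-1,0.033,-0.007,-0.003,0.001,0.001,-0.142]
    - [-1,0.034,-0.002,0,0.001,0.001,-0.143]
    - [-1,0.034,0.002,0,0,0,-0.142]
    - [-1,0.033,0.007,0,0.001,0.001,-0.143]
    - [-1,0.031,0.012,0,0,0,-0.142]

```text
clock: 8.2
position: [0.5142, 0.0293, 0.4606]
ee_rot: [-0.914, -2.998, -0.002]
contact_force: [1.0, 0.3, -0.4]
finger_gap: 0.0005
```

Request:
carry_out:
  series:
    - [-1,0.03,0.016,0,0.001,0.001,-0.143]
    - [-1,0.027,0.02,0,0,0,-0.142]
    - [-1,0.023,0.024,0,0.001,0.001,-0.143]
    - [-1,0,0,0,0,0,0]
    - [-1,0,0,0,0,0,0]

```text
clock: 8.7
position: [0.4694, 0.1183, 0.4613]
ee_rot: [-0.265, -3.121, -0.003]
contact_force: [1.1, -0.1, -0.1]
finger_gap: 0.001
```

```bash
python3 - <<'E'
from h import *
st(); K,T=snap("wrist","w6"); np.savez("w6",K=K,T=T); st()
E
```

```text
t8.70 pos [0.4694 0.1183 0.4613] F [ 1.1 -0.1 -0.1] gap 0.001 q [-0.55  0.12  0.25  1.94 -0.04  1.09  1.13]
x [-0.986  0.169  0.009] y [0.169 0.986 0.001] z [-0.009  0.002 -1.   ]
t8.75 pos [0.4699 0.1176 0.4613] F [-0.3  0.7 -0.6] gap 0.0004 q [-0.55  0.12  0.26  1.94 -0.04  1.09  1.13]
x [-0.985  0.17   0.009] y [0.17  0.985 0.001] z [-0.009  0.002 -1.   ]
```

View pics/w6.png

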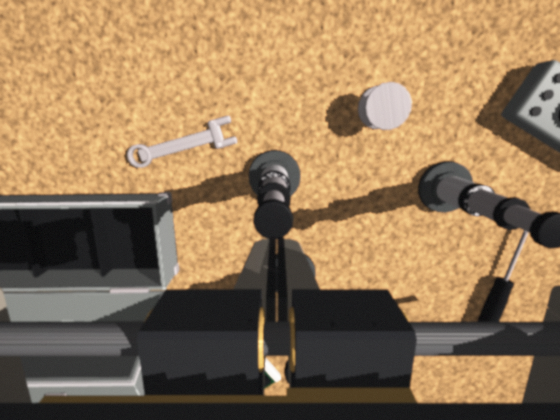

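```bash
python3 - <<'E'
from h import *
d=np.load("w6.npz"); KT=(d["K"],d["T"])
print("A foot",onz("",(275,175),.01,KT),"cap",[onz("",(273,217),z,KT) for z in (.19,.196,.2)])
print("C foot",onz("",(446,187),.01,KT),"cap",onz("",(552,229),.18,KT))
for c in [(163,195),(177,236),(158,289)]: print(onz("",c,.06,KT))
E
```

```text
A foot [0.46636761 0.11712759 0.01      ] cap [array([0.47043186, 0.11526355, 0.19      ]), array([0.46860534, 0.11563747, 0.196     ]), array([0.46738766, 0.11588675, 0.2       ])]
C foot [0.52313153 0.34764642 0.01      ] cap [0.52553748 0.3521057  0.18      ]
[ 0.45904274 -0.02145719  0.06      ]
[ 0.51417279 -0.0179332   0.06      ]
[ 0.58317443 -0.06189403  0.06      ]
```

```bash
python3 - <<'E'
from h import *
e=plan([.467,.1165,.405],yaw=1.40,g=-1,n=3)
E
```

```text
[[-1,0.001,-0.001,0.019,0.0,-0.003,0.0],[-1,0.001,0.0,0.019,0.0,-0.003,0.0],[-1,0.0,-0.001,0.018,0.001,-0.003,0.0]]
end [0.4673 0.1161 0.4054] yaw turn [ 0.001 -0.009 -0.   ]
```

Request:
carry_out:
  series:
    - [-1,0.001,-0.001,0.019,0,-0.003,0]
    - [-1,0.001,0,0.019,0,-0.003,0]
    - [-1,0.001,0,0.018,0,-0.003,0]
    - [-1,0,0,0.005,0,0,0]
    - [-1,0,0,0.005,0,0,0]
    - [-1,0,0,0.005,0,0,0]
    - [-1,0,0,0.005,0,0,0]
    - [-1,0,0,0.005,0,0,0]

```text
clock: 9.55
position: [0.4668, 0.1182, 0.3807]
ee_rot: [0.266, 3.129, 0.003]
contact_force: [-0.3, -2.4, 4.6]
finger_gap: 0.0002
```

```bash
python3 - <<'E'
from h import *
st(); snap("scene","s7",(250,100,450,280),3.5)
E
```

```text
t9.55 pos [0.4668 0.1182 0.3807] F [-0.3 -2.4  4.6] gap 0.0002 q [-0.54  0.21  0.25  2.04 -0.07  0.89  1.15]
x [-0.986  0.169 -0.001] y [0.169 0.986 0.002] z [ 0.001  0.002 -1.   ]
```

View pics/s7.png

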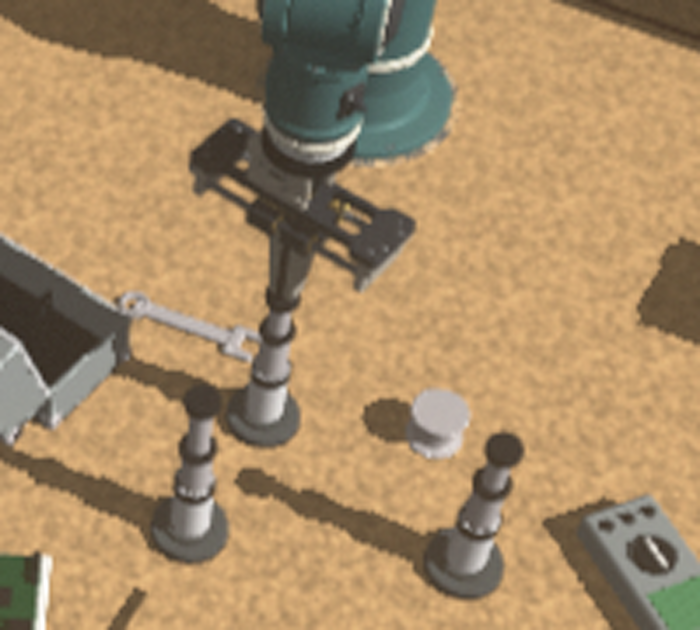

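Request:
carry_out:
  series:
    - [-1,0,0,0.005,0,0,0]
    - [-1,0,0,0.005,0,0,0]
    - [-1,0,0,0.005,0,0,0]
    - [-1,0,0,0.005,0,0,0]
    - [-1,0,0,0.005,0,0,0]
    - [-1,0,0,0.005,0,0,0]
    - [-1,0,0,0.005,0,0,0]
    - [-1,0,0,0.005,0,0,0]

```text
clock: 10.4
position: [0.4666, 0.1184, 0.3402]
ee_rot: [0.265, 3.13, 0.002]
contact_force: [-2.3, -3.2, 9.7]
finger_gap: 0.0
```

Request:
carry_out:
  series:
    - [-1,0,0,0.005,0,0,0]
    - [-1,0,0,0.005,0,0,0]
    - [-1,0,0,0.005,0,0,0]
    - [-1,0,0,0.005,0,0,0]
    - [-1,0,0,0.005,0,0,0]
    - [-1,0,0,0.005,0,0,0]
    - [-1,0,0,0.005,0,0,0]
    - [-1,0,0,0.005,0,0,0]

```text
clock: 11.2
position: [0.4665, 0.118, 0.3004]
ee_rot: [-0.266, -3.13, -0.001]
contact_force: [-2.4, -3.5, 10.8]
finger_gap: 0.0004
```

Request:
carry_out:
  series:
    - [-1,0,0,0.004,0,0,0]
    - [-1,0,0,0.003,0,0,0]
    - [-1,0,0,0.002,0,0,0]
    - [-1,0,0,0,0,0,0]

```text
clock: 11.6
position: [0.4667, 0.1176, 0.2923]
ee_rot: [-0.266, -3.13, -0.001]
contact_force: [-4.8, -5.4, 18.6]
finger_gap: 0.0002
```

Request:
carry_out:
  series:
    - [-1,0,0,0.001,0,0,0]
    - [-1,0,0,0,0,0,0]

```text
clock: 11.8
position: [0.4668, 0.1175, 0.2922]
ee_rot: [-0.266, -3.13, -0.001]
contact_force: [-7.0, -6.4, 27.1]
finger_gap: 0.0005
```

```bash
python3 - <<'E'
from h import *
P,M=(lambda s:(s["position"],R.from_rotvec(s["ee_rot"]).as_matrix()))(ctrl.sense())
e=plan([P[0],P[1],.45],g=-1)
e=plan([.617,.117,.46],yaw=1.40,g=-1,start=e)
E
```

```text
[[-1,0.0,0.0,-0.039,0.0,0.0,0.0],[-1,0.0,0.0,-0.04,0.0,0.0,0.0],[-1,0.0,0.0,-0.039,0.0,0.0,0.0],[-1,0.0,0.0,-0.04,0.0,0.0,0.0]]
end [0.4668 0.1174 0.4502] yaw turn [0. 0. 0.]
[[-1,-0.037,0.006,-0.002,0.0,0.0,0.0],[-1,-0.037,0.006,-0.003,0.0,0.0,0.0],[-1,-0.037,0.007,-0.002,0.0,0.0,0.0],[-1,-0.037,0.006,-0.003,0.001,0.0,0.001]]
end [0.6169 0.117  0.4602] yaw turn [ 0.001 -0.     0.001]
```

Request:
carry_out:
  series:
    - [-1,0,0,-0.039,0,0,0]
    - [-1,0,0,-0.04,0,0,0]
    - [-1,0,0,-0.039,0,0,0]
    - [-1,0,0,-0.042,0,0,0]
    - [-1,-0.037,0.006,-0.002,0,0,0]
    - [-1,-0.037,0.006,-0.003,0,0,0]
    - [-1,-0.037,0.007,-0.002,0,0,0]
    - [-1,-0.037,0.006,-0.003,0,0,0]

```text
clock: 12.6
position: [0.6178, 0.119, 0.4595]
ee_rot: [-0.263, -3.13, -0.004]
contact_force: [-0.7, -0.4, 0.1]
finger_gap: 0.0006
```

Request:
carry_out:
  series:
    - [-1,0,0,0,0,0,0]
    - [-1,0,0,0,0,0,0]

```text
clock: 12.8
position: [0.6166, 0.1185, 0.4587]
ee_rot: [-0.265, -3.128, -0.001]
contact_force: [-0.0, -0.3, -0.1]
finger_gap: 0.0005
```

```bash
python3 - <<'E'
from h import *
st(); K,T=snap("wrist","w8"); np.savez("w8",K=K,T=T)
E
```

```text
t12.80 pos [0.6166 0.1185 0.4587] F [-0.  -0.3 -0.1] gap 0.0005 q [-0.47  0.39  0.3   1.62 -0.12  1.16  1.26]
x [-0.986  0.168  0.002] y [0.168 0.986 0.001] z [-0.002  0.001 -1.   ]
```

View pics/w8.png

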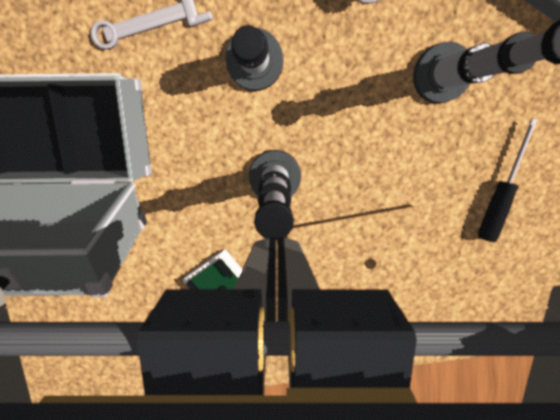

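```bash
python3 - <<'E'
from h import *
d=np.load("w8.npz"); KT=(d["K"],d["T"])
print("B foot",onz("",(275,175),.01,KT),"cap",[onz("",(273,218),z,KT) for z in (.19,.196,.2)])
print("C foot",onz("",(443,72),.01,KT))
print("A foot",onz("",(255,58),.01,KT),"cap", onz("",(249,44),.102,KT))
e=plan([.615,.1175,.405],yaw=1.40,g=-1,n=3)
E
```

```text
B foot [0.61607027 0.11677536 0.01      ] cap [array([0.61943872, 0.11509612, 0.19      ]), array([0.61754803, 0.11548169, 0.196     ]), array([0.61628757, 0.11573875, 0.2       ])]
C foot [0.52320616 0.3462436  0.01      ]
A foot [0.46761494 0.11729189 0.01      ] cap [0.47028329 0.11687438 0.102     ]
[[-1,0.0,0.0,0.018,0.0,-0.001,0.001],[-1,0.0,-0.001,0.018,0.001,-0.001,0.001],[-1,0.001,0.0,0.018,0.0,0.0,0.0]]
end [0.6148 0.1178 0.4051] yaw turn [ 0.001 -0.002  0.002]
```

Request:
carry_out:
  series:
    - [-1,0,-0.001,0.018,0,-0.001,0]
    - [-1,0,-0.001,0.018,0,-0.001,0]
    - [-1,0,0,0.018,0,0,0]
    - [-1,0,0,0.005,0,0,0]
    - [-1,0,0,0.005,0,0,0]
    - [-1,0,0,0.005,0,0,0]
    - [-1,0,0,0.005,0,0,0]
    - [-1,0,0,0.005,0,0,0]

```text
clock: 13.65
position: [0.6164, 0.1164, 0.3821]
ee_rot: [0.264, 3.127, 0.003]
contact_force: [-2.3, -0.6, 4.9]
finger_gap: 0.0006
```

Request:
carry_out:
  series:
    - [-1,0,0,0.005,0,0,0]
    - [-1,0,0,0.005,0,0,0]
    - [-1,0,0,0.005,0,0,0]
    - [-1,0,0,0.005,0,0,0]
    - [-1,0,0,0.005,0,0,0]
    - [-1,0,0,0.005,0,0,0]
    - [-1,0,0,0.005,0,0,0]
    - [-1,0,0,0.005,0,0,0]

```text
clock: 14.45
position: [0.6164, 0.1164, 0.3409]
ee_rot: [0.265, 3.129, 0.002]
contact_force: [-1.5, 1.3, 4.0]
finger_gap: 0.0003
```

Request:
carry_out:
  series:
    - [-1,0,0,0.005,0,0,0]
    - [-1,0,0,0.005,0,0,0]
    - [-1,0,0,0.005,0,0,0]
    - [-1,0,0,0.005,0,0,0]
    - [-1,0,0,0.005,0,0,0]
    - [-1,0,0,0.005,0,0,0]
    - [-1,0,0,0.005,0,0,0]
    - [-1,0,0,0.004,0,0,0]

```text
clock: 15.25
position: [0.6165, 0.1164, 0.3027]
ee_rot: [0.265, 3.128, 0.003]
contact_force: [-3.8, 1.5, 9.8]
finger_gap: 0.0002
```

Request:
carry_out:
  series:
    - [-1,0,0,0.004,0,0,0]
    - [-1,0,0,0.004,0,0,0]
    - [-1,0,0,0.003,0,0,0]
    - [-1,0,0,0,0,0,0]

```text
clock: 15.65
position: [0.6166, 0.1164, 0.2924]
ee_rot: [0.265, 3.128, 0.003]
contact_force: [-4.8, 1.7, 11.9]
finger_gap: 0.0006
```

Request:
carry_out:
  series:
    - [-1,0,0,0.001,0,0,0]
    - [-1,0,0,0.001,0,0,0]
    - [-1,0,0,0,0,0,0]

```text
clock: 15.95
position: [0.6168, 0.1164, 0.2923]
ee_rot: [0.265, 3.128, 0.004]
contact_force: [-7.9, 0.6, 23.6]
finger_gap: 0.0003
```

```bash
python3 - <<'E'
from h import *
s=ctrl.sense();P=s["position"]
e=plan([P[0],P[1],.452],g=-1)
e=plan([.523,.347,.46],yaw=1.40,g=-1,start=e)
E
```

```text
[[-1,0.0,0.0,-0.04,0.0,0.0,0.0],[-1,0.0,0.0,-0.04,0.0,0.0,0.0],[-1,0.0,0.0,-0.04,0.0,0.0,0.0],[-1,0.0,0.0,-0.04,0.0,0.0,0.0]]
end [0.6163 0.116  0.4523] yaw turn [0. 0. 0.]
[[-1,0.022,0.035,-0.001,0.0,0.0,0.0],[-1,0.022,0.035,-0.001,0.001,0.001,0.0],[-1,0.022,0.036,-0.001,0.0,0.0,0.001],[-1,0.022,0.035,-0.002,0.001,0.001,0.0],[-1,0.021,0.035,-0.001,0.0,0.0,0.001],[-1,0.022,0.036,-0.002,0.001,0.001,0.0]]
end [0.5229 0.347  0.4605] yaw turn [0.003 0.003 0.002]
```

Request:
carry_out:
  series:
    - [-1,0,0,-0.042,0,0,0]
    - [-1,0,0,-0.042,0,0,0]
    - [-1,0,0,-0.042,0,0,0]
    - [-1,0,0,-0.042,0,0,0]
    - [-1,0.022,0.035,0,0.001,0.001,0]
    - [-1,0.022,0.035,0,0.001,0.001,0]
    - [-1,0.022,0.036,0,0.001,0.001,0]
    - [-1,0.022,0.035,0,0,0,0]

```text
clock: 16.75
position: [0.5526, 0.271, 0.4566]
ee_rot: [-0.266, -3.13, 0.003]
contact_force: [1.1, 0.4, 0.5]
finger_gap: 0.0009
```

Request:
carry_out:
  series:
    - [-1,0.021,0.035,0,0,0,0]
    - [-1,0.022,0.036,0,0,0,0]
    - [-1,0,0,0,0,0,0]
    - [-1,0,0,0,0,0,0]

```text
clock: 17.15
position: [0.5224, 0.3478, 0.4562]
ee_rot: [-0.262, -3.129, 0.005]
contact_force: [0.5, -1.5, -0.3]
finger_gap: 0.0
```

```bash
python3 - <<'E'
from h import *
st(); K,T=snap("wrist","w9"); np.savez("w9",K=K,T=T)
E
```

```text
t17.15 pos [0.5224 0.3478 0.4562] F [ 0.5 -1.5 -0.3] gap 0.0 q [-0.8   0.38  0.21  1.62 -0.08  1.15  0.83]
x [-0.986  0.166  0.001] y [ 0.166  0.986 -0.003] z [-0.002 -0.003 -1.   ]
```

View pics/w9.png

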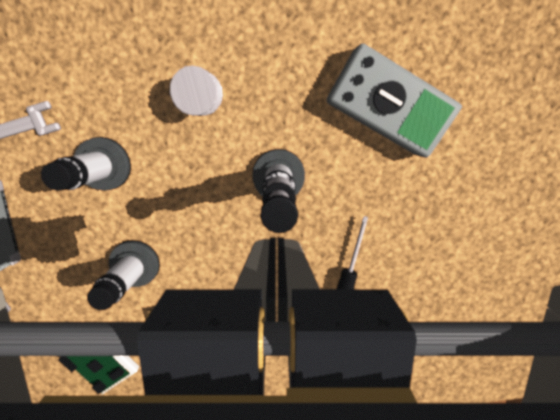

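```bash
python3 - <<'E'
from h import *
d=np.load("w9.npz"); KT=(d["K"],d["T"])
print("C foot",onz("",(278,174),.01,KT),"cap",[onz("",(280,211),z,KT) for z in (.17,.18,.196)])
e=plan([.522,.3485,.405],yaw=1.40,g=-1,n=3)
E
```

```text
C foot [0.52097219 0.3487643  0.01      ] cap [array([0.52558101, 0.34936612, 0.17      ]), array([0.52262067, 0.3497721 , 0.18      ]), array([0.51788414, 0.35042167, 0.196     ])]
[[-1,0.001,0.001,0.017,-0.001,0.0,0.0],[-1,0.0,0.001,0.017,-0.001,0.0,0.001],[-1,0.001,0.0,0.017,-0.001,-0.001,0.0]]
end [0.5215 0.3485 0.4055] yaw turn [-0.003 -0.001  0.001]
```

Request:
carry_out:
  series:
    - [-1,0.001,0.001,0.017,-0.001,0,0]
    - [-1,0,0,0.017,-0.001,0,0]
    - [-1,0,0,0.017,-0.001,0,0]
    - [-1,0,0,0.005,0,0,0]
    - [-1,0,0,0.005,0,0,0]
    - [-1,0,0,0.005,0,0,0]
    - [-1,0,0,0.005,0,0,0]
    - [-1,0,0,0.005,0,0,0]

```text
clock: 18.0
position: [0.5219, 0.3483, 0.3814]
ee_rot: [-0.265, -3.13, -0.003]
contact_force: [-0.5, 0.1, 0.6]
finger_gap: 0.0004
```

Request:
carry_out:
  series:
    - [-1,0,0,0.005,0,0,0]
    - [-1,0,0,0.005,0,0,0]
    - [-1,0,0,0.005,0,0,0]
    - [-1,0,0,0.005,0,0,0]
    - [-1,0,0,0.005,0,0,0]
    - [-1,0,0,0.005,0,0,0]
    - [-1,0,0,0.005,0,0,0]
    - [-1,0,0,0.005,0,0,0]

```text
clock: 18.8
position: [0.5219, 0.3484, 0.3409]
ee_rot: [-0.265, -3.13, -0.003]
contact_force: [0.2, -0.4, 4.3]
finger_gap: 0.0004
```

Request:
carry_out:
  series:
    - [-1,0,0,0.005,0,0,0]
    - [-1,0,0,0.005,0,0,0]
    - [-1,0,0,0.005,0,0,0]
    - [-1,0,0,0.005,0,0,0]
    - [-1,0,0,0.005,0,0,0]
    - [-1,0,0,0.005,0,0,0]
    - [-1,0,0,0.005,0,0,0]
    - [-1,0,0,0.002,0,0,0]

```text
clock: 19.6
position: [0.522, 0.3485, 0.3046]
ee_rot: [-0.265, -3.13, -0.003]
contact_force: [-0.7, -1.4, 8.4]
finger_gap: 0.0006
```

Request:
carry_out:
  series:
    - [-1,0,0,0.004,0,0,0]
    - [-1,0,0,0.004,0,0,0]
    - [-1,0,0,0.004,0,0,0]
    - [-1,0,0,0.001,0,0,0]
    - [-1,0,0,0,0,0,0]

```text
clock: 20.1
position: [0.522, 0.3485, 0.2924]
ee_rot: [-0.265, -3.13, -0.004]
contact_force: [-1.6, -1.3, 12.3]
finger_gap: 0.0008
```

Request:
carry_out:
  series:
    - [-1,0,0,0.001,0,0,0]
    - [-1,0,0,0,0,0,0]

```text
clock: 20.3
position: [0.5221, 0.3485, 0.2923]
ee_rot: [0.265, 3.13, 0.004]
contact_force: [-3.2, -2.7, 16.8]
finger_gap: 0.0002
```

Request:
carry_out:
  series:
    - [-1,0,0,0.001,0,0,0]
    - [-1,0,0,0,0,0,0]

```text
clock: 20.5
position: [0.5223, 0.3485, 0.2923]
ee_rot: [0.265, 3.13, 0.005]
contact_force: [-4.4, -4.1, 22.1]
finger_gap: 0.0002
```

Request:
carry_out:
  series:
    - [-1,0,0,-0.02,0,0,0]
    - [0.35,0,0,-0.03,0,0,0]
    - [0.35,0,0,0,0,0,0]
    - [0.35,0,0,0,0,0,0]
    - [0.35,0,0,0,0,0,0]
    - [0.35,0,0,0,0,0,0]
  grip_force: 35

```text
clock: 21.1
position: [0.5213, 0.3483, 0.3377]
ee_rot: [-0.264, -3.127, 0.001]
contact_force: [-1.0, 0.0, -0.1]
finger_gap: 0.0383
```

```bash
python3 - <<'E'
from h import *
st(); snap("top","t10",(220,130,420,280),4); snap("scene","s10",(150,100,430,300),2.85); K,T=snap("wrist","w10"); np.savez("w10",K=K,T=T)
E
```

```text
t21.10 pos [0.5213 0.3483 0.3377] F [-1.   0.  -0.1] gap 0.0383 q [-0.78  0.5   0.19  1.73 -0.12  0.92  0.86]
x [-0.986  0.168  0.003] y [ 0.168  0.986 -0.001] z [-0.003 -0.    -1.   ]
```

View pics/t10.png

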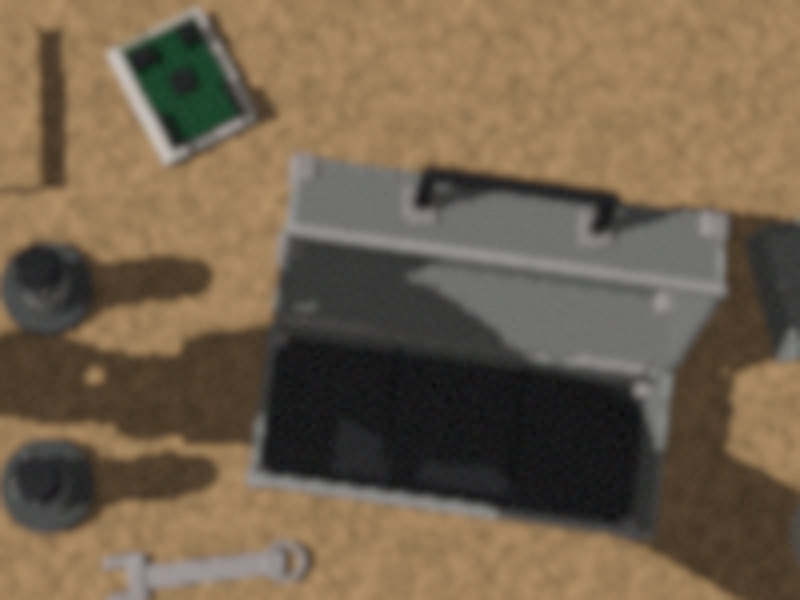

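View pics/s10.png

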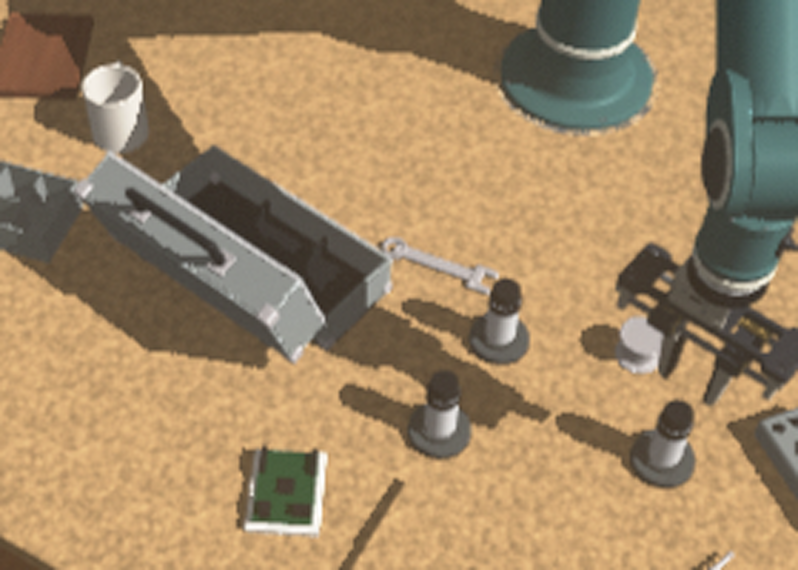

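View pics/w10.png

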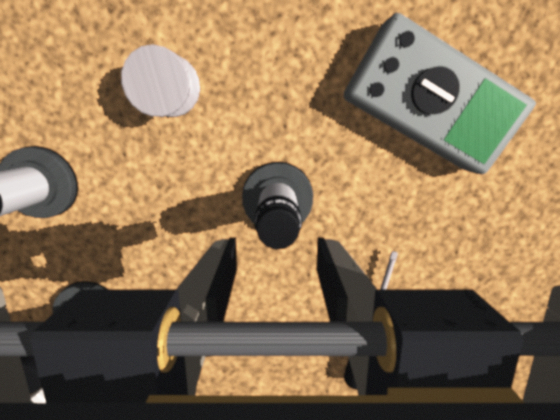

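```bash
python3 - <<'E'
from h import *
d=np.load("w10.npz"); KT=(d["K"],d["T"])
print("C foot",onz("",(278,197),.01,KT),"cap",onz("",(278,222),.102,KT))
T=lambda c:(np.array(c)/4+[220,130]); S=lambda c:np.array(c)/2.85+[150,100]
for c in [(250,482),(654,540)]: print("top",onz("top",T(c),.06))
for c in [(212,148),(391,263)]: print("scene",onz("scene",S(c),.06))
for n,c in [("B",(48,288)),("A",(50,486))]: print(n,onz("top",T(c),.006))
for n,c in [("B",(440,432)),("A",(500,336)),("C",(662,460))]: print(n,onz("scene",S(c),.006))
# predicted model corners
for x0,y0,yaw in [(.505,-.186,-.158)]:
    ex=np.array([np.cos(yaw),np.sin(yaw)]);ey=np.array([-ex[1],ex[0]])
    print("c",[ (np.array([x0,y0])-.06*ex+s*.147*ey).round(4) for s in(1,-1)],"handle",np.array([x0,y0])-.102*ex)
E
```

```text
C foot [0.52215443 0.34958083 0.01      ] cap [0.51755642 0.34986231 0.102     ]
top [ 0.46331077 -0.03667729  0.06      ]
top [ 0.41705612 -0.32518656  0.06      ]
scene [ 0.42713045 -0.3158393   0.06      ]
scene [ 0.47456389 -0.02660641  0.06      ]
B [0.61568749 0.11222383 0.006     ]
A [0.46591616 0.11097174 0.006     ]
B [0.62161411 0.12265929 0.006     ]
A [0.46618816 0.12002565 0.006     ]
C [0.52692394 0.35336514 0.006     ]
c [array([ 0.4689, -0.0314]), array([ 0.4226, -0.3217])] handle [ 0.40427052 -0.16995097]
```

Request:
carry_out:
  series:
    - [0.35,0,0,0,0,0,0]
    - [0.35,0,0.001,0,0,-0.003,0]
    - [0.35,0,0,0,0,0,0]
    - [0.35,0,0,0.023,0,0,0]
    - [0.35,0,0,0.023,0,0,0]
    - [0.35,0,0,0.023,0,0,0]
    - [0.35,0,0,0.022,0,0,0]
    - [0.35,0,0,0,0,0,0]

```text
clock: 22.05
position: [0.521, 0.3489, 0.2453]
ee_rot: [-0.265, -3.128, 0.004]
contact_force: [-0.1, -0.6, 0.2]
finger_gap: 0.0622
```

Request:
carry_out:
  series:
    - [-1,0,0,0,0,0,0]
    - [-1,0,0,0,0,0,0]
    - [-1,0,0,0,0,0,0]
    - [-1,0,0,0,0,0,0]
    - [-1,0,0,0,0,0,0]
    - [-1,0,0,0,0,0,0]

```text
clock: 22.65
position: [0.5225, 0.3494, 0.2495]
ee_rot: [0.265, 3.127, 0.003]
contact_force: [-0.7, -1.6, 5.4]
finger_gap: 0.0356
```

```bash
python3 - <<'E'
from h import *
s,M=st();P=s["position"]
K,T=snap("wrist","w11")
e=plan([P[0],P[1],.405],g=-1,step=.04)
e=plan([.4894,-.2818,.405],yaw=1.413,g=-1,start=e,step=.04)
E
```

```text
t22.65 pos [0.5225 0.3494 0.2495] F [-0.7 -1.6  5.4] gap 0.0356 q [-0.77  0.62  0.17  1.77 -0.14  0.76  0.88]
x [-0.986  0.168 -0.003] y [0.168 0.986 0.002] z [ 0.003  0.002 -1.   ]
[[-1,0.0,0.0,-0.039,0.0,0.0,0.0],[-1,0.0,0.0,-0.039,0.0,0.0,0.0],[-1,0.0,0.0,-0.039,0.0,0.0,0.0],[-1,0.0,0.0,-0.038,0.0,0.0,0.0]]
end [0.522  0.3492 0.4045] yaw turn [0. 0. 0.]
[[-1,-0.005,-0.039,0.0,0.0,0.0,-0.001],[-1,-0.005,-0.039,0.0,0.0,0.0,-0.001],[-1,-0.004,-0.039,0.0,0.0,0.0,-0.001],[-1,-0.004,-0.039,0.0,0.0,0.0,-0.001],[-1,-0.004,-0.039,0.0,0.0,0.0,-0.001],[-1,-0.004,-0.039,0.0,0.0,0.0,-0.001],[-1,-0.005,-0.039,0.0,0.0,0.0,-0.001],[-1,-0.004,-0.039,0.0,0.0,0.0,0.0]]
[[-1,-0.004,-0.039,0.0,0.0,0.0,-0.001],[-1,-0.004,-0.04,0.0,0.0,0.0,0.0],[-1,-0.005,-0.039,0.0,0.0,0.001,-0.001],[-1,-0.004,-0.04,0.0,0.0,0.0,0.0],[-1,-0.005,-0.039,0.0,0.001,0.001,-0.001],[-1,-0.004,-0.04,-0.001,0.0,0.0,0.0],[-1,-0.005,-0.039,0.0,0.001,0.001,-0.001],[-1,-0.004,-0.04,-0.001,0.0,0.0,0.0]]
end [ 0.4893 -0.2819  0.4054] yaw turn [ 0.002  0.003 -0.011]
```

View pics/w11.png

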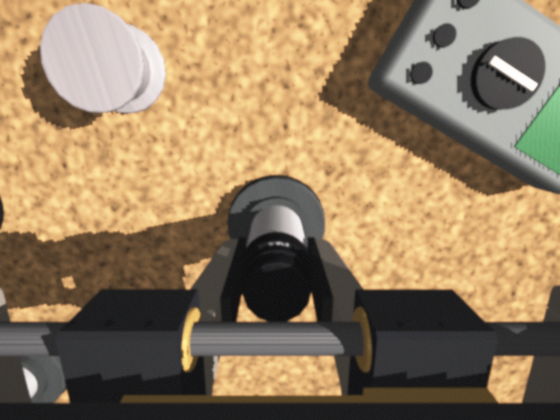

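Request:
carry_out:
  series:
    - [-1,0,0,-0.015,0,0,0]
    - [-1,0,0,-0.03,0,0,0]
    - [-1,0,0,-0.04,0,0,0]
    - [-1,0,0,-0.04,0,0,0]
    - [-1,0,0,-0.03,0,0,0]
    - [-1,-0.002,-0.02,0,0,0,0]
    - [-1,-0.005,-0.035,0,0,0,0]
    - [-1,-0.005,-0.04,0,0,0,0]

```text
clock: 23.5
position: [0.5166, 0.2536, 0.4031]
ee_rot: [0.26, 3.13, 0.002]
contact_force: [1.0, -0.3, -6.0]
finger_gap: 0.035
```

Request:
carry_out:
  series:
    - [-1,-0.005,-0.039,0,0,0,-0.001]
    - [-1,-0.005,-0.039,0,0,0,-0.001]
    - [-1,-0.004,-0.039,0,0,0,-0.001]
    - [-1,-0.004,-0.039,0,0,0,-0.001]
    - [-1,-0.004,-0.039,0,0,0,-0.001]
    - [-1,-0.004,-0.039,0,0,0,-0.001]
    - [-1,-0.005,-0.039,0,0,0,-0.001]
    - [-1,-0.004,-0.039,0,0,0,0]

```text
clock: 24.3
position: [0.4999, -0.0612, 0.4029]
ee_rot: [0.254, 3.13, 0.003]
contact_force: [1.2, -0.4, -5.4]
finger_gap: 0.0352
```

```bash
python3 - <<'E'
from h import *
s,M=st();P=s["position"]
e=plan([.4894,-.2818,.405],yaw=1.413,g=-1,step=.04)
E
```

```text
t24.30 pos [ 0.4999 -0.0612  0.4029] F [ 1.2 -0.4 -5.4] gap 0.0352 q [-0.28  0.22  0.39  1.98 -0.1   0.96  1.57]
x [-0.987  0.161 -0.001] y [0.161 0.987 0.002] z [ 0.002  0.002 -1.   ]
[[-1,-0.004,-0.037,0.0,0.0,0.0,-0.001],[-1,-0.004,-0.036,0.0,0.0,0.0,-0.001],[-1,-0.004,-0.037,-0.001,0.0,0.0,0.0],[-1,-0.004,-0.036,0.0,0.001,0.0,-0.001],[-1,-0.004,-0.037,-0.001,0.0,0.001,0.0],[-1,-0.005,-0.036,0.0,0.001,0.0,-0.001]]
end [ 0.4898 -0.2814  0.4046] yaw turn [ 0.002  0.001 -0.004]
```

Holding the stand's 5 N weight. I'll take it on to bay 1.

Request:
carry_out:
  series:
    - [-1,-0.004,-0.038,0,0,0,-0.001]
    - [-1,-0.004,-0.038,0,0,0,-0.001]
    - [-1,-0.004,-0.038,0,0,0,0]
    - [-1,-0.004,-0.038,0,0,0,-0.001]
    - [-1,-0.004,-0.036,0,0,0,0]
    - [-1,-0.004,-0.024,0,0,0,0]
    - [-1,-0.001,-0.008,0,0,0,0]
    - [-1,0,0,0,0,0,0]

```text
clock: 25.1
position: [0.4898, -0.2817, 0.4023]
ee_rot: [0.252, 3.13, 0.002]
contact_force: [0.1, 0.5, -5.6]
finger_gap: 0.0357
```

```bash
python3 - <<'E'
from h import *
s,M=st();snap("top","t12",(220,130,420,280),4); snap("scene","s12",(150,60,430,260),2.85);K,T=snap("wrist","w12");np.savez("w12",K=K,T=T)
E
```

```text
t25.10 pos [ 0.4898 -0.2817  0.4023] F [ 0.1  0.5 -5.6] gap 0.0357 q [ 0.07  0.34  0.49  1.84 -0.19  1.    2.05]
x [-0.987  0.16  -0.001] y [0.16  0.987 0.002] z [ 0.001  0.001 -1.   ]
```

View pics/w12.png

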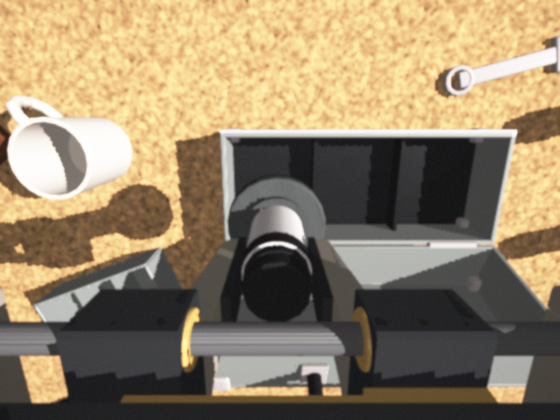

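View pics/s12.png

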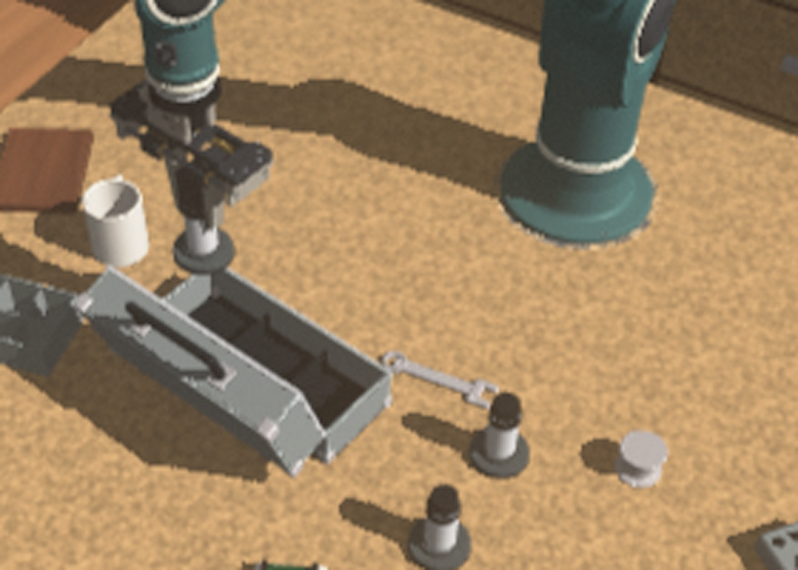

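```bash
python3 - <<'E'
from h import *
d=np.load("w12.npz"); KT=(d["K"],d["T"])
a=onz("",(220,130),.06,KT);b=onz("",(517,130),.06,KT);print(a,b,np.linalg.norm(a-b),np.arctan2(b[0]-a[0],b[1]-a[1]))
ey=(b-a)/np.linalg.norm(b-a);ex=np.array([ey[1],-ey[0],0]); c=(a+b)/2+.06*ex; print("centre",c,"bays",[c+k*.096*ey for k in(-1,0,1)])
for u in [(228,140),(507,138),(311,140),(398,140),(497,243)]: 
  p=onz("",u,.06 if u[0] not in(311,398) else .03,KT); print(u,((p-c)@ey).round(4),((p-c)@ex).round(4))
print("held foot",onz("",(277,212),.16,KT))
E
```

```text
[ 0.41969807 -0.32360732  0.06      ] [ 0.4660074  -0.03426498  0.06      ] 0.29302481349789633 0.15870433202136813
centre [ 0.50209871 -0.18841849  0.06      ] bays [array([ 0.48692697, -0.28321205,  0.06      ]), array([ 0.50209871, -0.18841849,  0.06      ]), array([ 0.51727045, -0.09362493,  0.06      ])]
(228, 140) -0.139 -0.0503
(507, 138) 0.1382 -0.0523
(311, 140) -0.0533 -0.0482
(398, 140) 0.0413 -0.0482
(497, 243) 0.1495 0.0599
held foot [ 0.48177665 -0.27723218  0.16      ]
```

Request:
carry_out:
  series:
    - [-1,0,-0.001,0.02,0,0,0]
    - [-1,0.001,0,0.03,0,0,0]
    - [-1,0,0,0.02,0,0,0]
    - [-1,0,0,0.015,0,0,0]
    - [-1,0,0,0.01,0,0,0]
    - [-1,0,0,0,0,0,0]

```text
clock: 25.85
position: [0.4895, -0.281, 0.3065]
ee_rot: [0.248, 3.132, 0.003]
contact_force: [-1.0, 0.5, -5.1]
finger_gap: 0.035
```

```bash
python3 - <<'E'
from h import *
s,M=st();snap("scene","s13",(180,80,350,240),4.5)
E
```

```text
t25.85 pos [ 0.4895 -0.281   0.3065] F [-1.   0.5 -5.1] gap 0.035 q [ 0.11  0.47  0.45  1.92 -0.27  0.81  2.12]
x [-0.988  0.157  0.   ] y [0.157 0.988 0.002] z [ 0.     0.002 -1.   ]
```

View pics/s13.png

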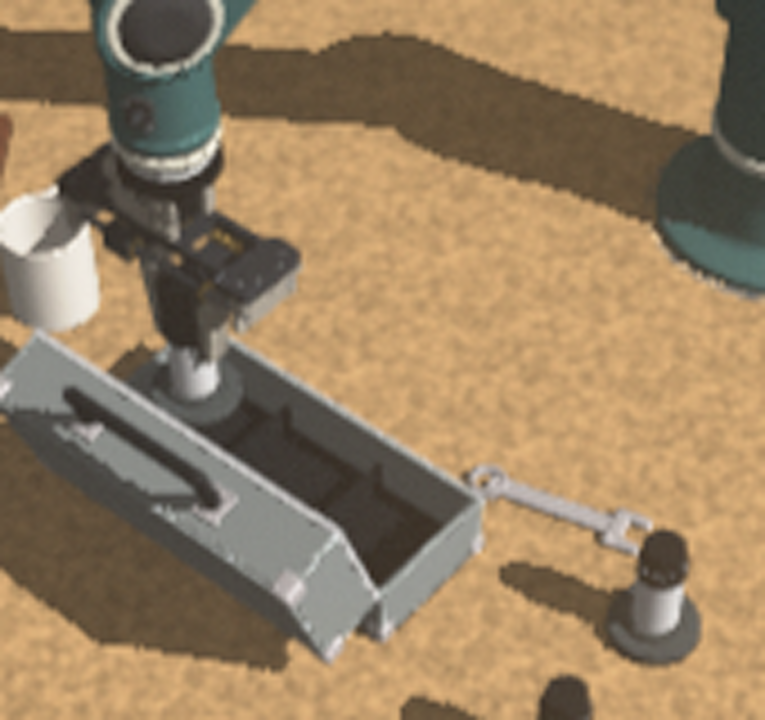

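Request:
carry_out:
  series:
    - [-1,0,-0.001,0.012,0,0,0]
    - [-1,0,0,0.012,0,0,0]
    - [-1,0,0,0.012,0,0,0]
    - [-1,0,0,0.008,0,0,0]
    - [-1,0,0,0.005,0,0,0]
    - [-1,0,0,0.002,0,0,0]
    - [-1,0,0,0,0,0,0]

```text
clock: 26.6
position: [0.4894, -0.2828, 0.2563]
ee_rot: [0.249, 3.13, 0.002]
contact_force: [0.5, 0.5, -5.8]
finger_gap: 0.0352
```

Request:
carry_out:
  series:
    - [-1,0,0,0.001,0,0,0]
    - [-1,0,0,0.001,0,0,0]
    - [-1,0,0,0,0,0,0]

```text
clock: 26.9
position: [0.4896, -0.283, 0.2555]
ee_rot: [0.249, 3.128, 0.002]
contact_force: [-2.8, 1.3, 2.5]
finger_gap: 0.0354
```

Contact with the floor. Releasing and rising.

Request:
carry_out:
  series:
    - [0.05,0,0,0,0,0,0]
    - [0.05,0,0,0,0,0,0]
    - [0.05,0,0,0,0,0,0]
    - [0.05,0,0,-0.01,0,0,0]
    - [0.05,0,0,-0.03,0,0,0]
    - [0.05,0,0,-0.04,0,0,0]
    - [0.05,0,0,-0.04,0,0,0]
    - [0.05,0,0,-0.04,0,0,0]

```text
clock: 27.7
position: [0.4888, -0.2829, 0.4169]
ee_rot: [0.25, 3.129, 0.001]
contact_force: [1.2, -0.1, 0.2]
finger_gap: 0.0483
```

```bash
python3 - <<'E'
from h import *
s,M=st();K,T=snap("wrist","w14");np.savez("w14",K=K,T=T);snap("scene","s14",(150,100,430,300),2.85)
snap("top","t14",(80,90,410,300),2.4)
E
```

```text
t27.70 pos [ 0.4888 -0.2829  0.4169] F [ 1.2 -0.1  0.2] gap 0.0483 q [ 0.06  0.33  0.51  1.83 -0.18  1.03  2.05]
x [-0.987  0.159 -0.003] y [0.159 0.987 0.001] z [ 0.003  0.001 -1.   ]
```

View pics/w14.png

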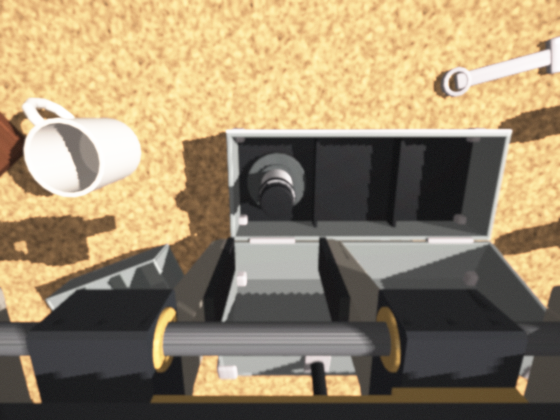

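View pics/s14.png

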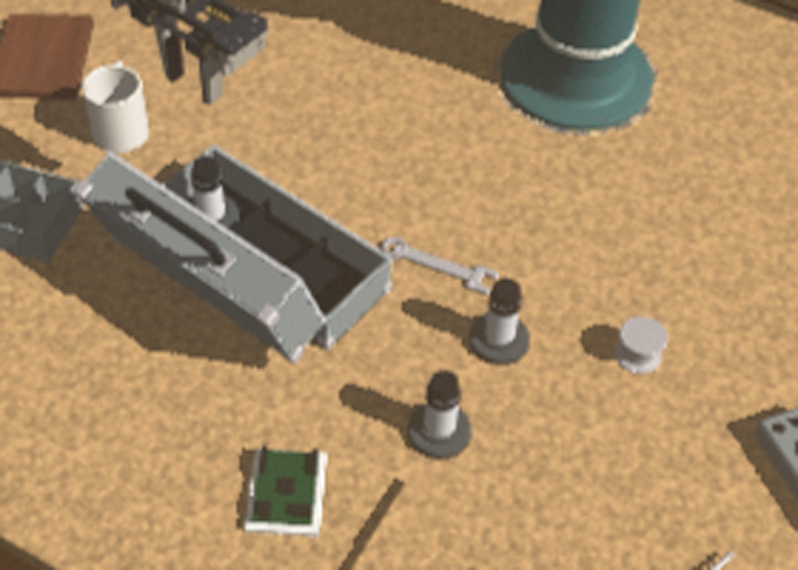

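```bash
python3 - <<'E'
from h import *
e=plan([.616,.1165,.36],yaw=1.413,g=.35)
E
```

```text
[[0.35,-0.006,0.041,0.006,0.0,0.001,0.0],[0.35,-0.006,0.042,0.006,0.0,0.001,0.0],[0.35,-0.006,0.041,0.006,0.0,0.001,0.0],[0.35,-0.006,0.042,0.006,0.0,0.001,0.0],[0.35,-0.006,0.041,0.006,0.0,0.001,0.0],[0.35,-0.006,0.042,0.006,0.0,0.001,0.0],[0.35,-0.006,0.041,0.006,0.0,0.001,0.0],[0.35,-0.006,0.042,0.005,0.0,0.001,0.0]]
[[0.35,-0.007,0.041,0.006,0.0,0.0,-0.001],[0.35,-0.006,0.042,0.005,0.0,0.001,0.0]]
end [0.6156 0.1167 0.3604] yaw turn [ 0.     0.009 -0.001]
```

Request:
carry_out:
  series:
    - [0.35,-0.006,0.041,0,0,0.001,0]
    - [0.35,-0.006,0.042,0,0,0.001,0]
    - [0.35,-0.006,0.041,0,0,0.001,0]
    - [0.35,-0.006,0.042,0,0,0.001,0]
    - [0.35,-0.006,0.041,0,0,0.001,0]
    - [0.35,-0.006,0.042,0,0,0.001,0]
    - [0.35,-0.006,0.041,0,0,0.001,0]
    - [0.35,-0.006,0.042,0.015,0,0.001,0]

```text
clock: 28.65
position: [0.5894, 0.0389, 0.4004]
ee_rot: [-0.249, -3.128, -0.004]
contact_force: [0.9, -0.5, -0.1]
finger_gap: 0.0619
```

Request:
carry_out:
  series:
    - [0.35,-0.007,0.041,0.02,0,0,0]
    - [0.35,-0.006,0.042,0.02,0,0,0]
    - [0.35,0,0,0,0,0,0]
    - [0.35,0,0,0,0,0,0]

```text
clock: 29.05
position: [0.6141, 0.1183, 0.3579]
ee_rot: [-0.245, -3.123, 0.0]
contact_force: [-0.2, -0.1, -1.2]
finger_gap: 0.062
```

```bash
python3 - <<'E'
from h import *
s,M=st();K,T=snap("wrist","w15");np.savez("w15",K=K,T=T)
E
```

```text
t29.05 pos [0.6141 0.1183 0.3579] F [-0.2 -0.1 -1.2] gap 0.062 q [-0.49  0.49  0.33  1.72 -0.19  0.97  1.33]
x [-0.988  0.156  0.009] y [ 0.156  0.988 -0.001] z [-0.009  0.001 -1.   ]
```

View pics/w15.png

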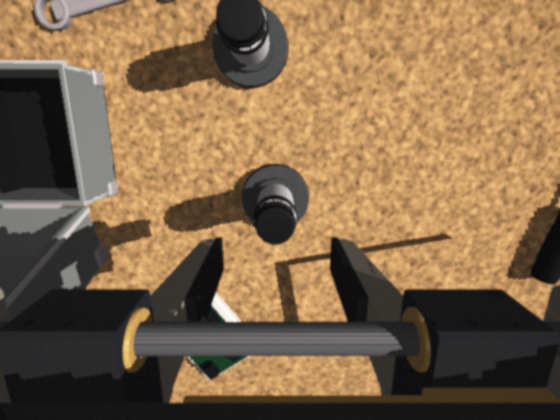

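```bash
python3 - <<'E'
from h import *
d=np.load("w15.npz"); KT=(d["K"],d["T"])
print("foot",onz("",(276,196),.01,KT),"cap",onz("",(275,221),.102,KT))
e=plan([.616,.117,.247],yaw=1.413,g=.35,n=6)
E
```

```text
foot [0.61576029 0.11717164 0.01      ] cap [0.61371204 0.1168397  0.102     ]
[[0.35,0.0,0.0,0.019,0.0,-0.001,0.0],[0.35,0.0,0.0,0.019,0.0,-0.001,0.0],[0.35,-0.001,0.0,0.018,0.0,-0.001,0.0],[0.35,0.0,0.0,0.019,0.0,-0.002,0.0],[0.35,-0.001,0.0,0.018,0.0,-0.001,-0.001],[0.35,0.0,0.001,0.019,0.0,-0.002,0.0]]
end [0.616  0.1174 0.247 ] yaw turn [-0.    -0.008 -0.001]
```

Request:
carry_out:
  series:
    - [0.35,-0.001,-0.001,0.019,0,-0.002,0]
    - [0.35,0,0,0.019,0,-0.002,0]
    - [0.35,-0.001,0,0.018,0,-0.002,0]
    - [0.35,0,0,0.019,0,-0.002,0]
    - [0.35,0,0,0.018,0,0,0]
    - [0.35,0,0,0.018,0,0,0]
    - [0.35,0,0,0,0,0,0]
    - [-1,0,0,0,0,0,0]

```text
clock: 29.9
position: [0.6166, 0.1147, 0.2497]
ee_rot: [0.252, 3.129, 0.001]
contact_force: [0.1, 0.3, 0.2]
finger_gap: 0.0561
```

Request:
carry_out:
  series:
    - [-1,0,0,0,0,0,0]
    - [-1,0,0,0,0,0,0]
    - [-1,0,0,0,0,0,0]
    - [-1,0,0,0,0,0,0]
    - [-1,0,0,0,0,0,0]

```text
clock: 30.4
position: [0.6167, 0.1161, 0.2501]
ee_rot: [0.249, 3.128, 0.002]
contact_force: [-2.0, -1.2, 5.3]
finger_gap: 0.0357
```

```bash
python3 - <<'E'
from h import *
s,M=st();P=s["position"]
e=plan([P[0],P[1],.405],g=-1,step=.04)
e=plan([.503,-.188,.405],yaw=1.413,g=-1,start=e,step=.04)
E
```

```text
t30.40 pos [0.6167 0.1161 0.2501] F [-2.  -1.2  5.3] gap 0.0357 q [-0.45  0.62  0.29  1.78 -0.24  0.77  1.37]
x [-0.987  0.158 -0.003] y [0.158 0.987 0.002] z [ 0.004  0.001 -1.   ]
[[-1,0.0,0.0,-0.039,0.0,0.0,0.0],[-1,0.0,0.0,-0.039,0.0,0.0,0.0],[-1,0.0,0.0,-0.038,0.0,0.0,0.0],[-1,-0.001,0.0,-0.039,0.0,0.0,0.0]]
end [0.6172 0.1158 0.4051] yaw turn [0. 0. 0.]
[[-1,0.007,-0.035,0.0,0.0,0.0,0.0],[-1,0.007,-0.035,0.0,0.0,0.0,0.0],[-1,0.007,-0.035,0.0,0.0,0.0,0.0],[-1,0.007,-0.036,0.0,0.0,0.001,0.0],[-1,0.007,-0.035,0.0,0.0,0.0,0.0],[-1,0.007,-0.036,0.0,0.0,0.001,0.0],[-1,0.008,-0.035,0.0,0.001,0.0,0.0],[-1,0.007,-0.036,0.0,0.0,0.001,-0.001]]
[[-1,0.008,-0.035,-0.001,0.001,0.0,0.0]]
end [ 0.5027 -0.1879  0.4054] yaw turn [ 0.002  0.003 -0.001]
```

Request:
carry_out:
  series:
    - [-1,0,0,-0.015,0,0,0]
    - [-1,0,0,-0.03,0,0,0]
    - [-1,0,0,-0.04,0,0,0]
    - [-1,0,0,-0.04,0,0,0]
    - [-1,0.01,-0.01,-0.03,0,0,0]
    - [-1,0.015,-0.025,0,0,0,0]
    - [-1,0.015,-0.035,0,0,0,0]
    - [-1,0.012,-0.035,0,0,0,0]

```text
clock: 31.2
position: [0.5463, 0.0202, 0.4036]
ee_rot: [0.247, 3.132, 0.002]
contact_force: [0.7, -2.0, -5.0]
finger_gap: 0.0352
```

```bash
python3 - <<'E'
from h import *
s,M=st()
e=plan([.503,-.188,.405],yaw=1.413,g=-1,step=.038)
E
```

```text
t31.20 pos [0.5463 0.0202 0.4036] F [ 0.7 -2.  -5. ] gap 0.0352 q [-0.41  0.3   0.38  1.88 -0.13  0.99  1.44]
x [-0.988  0.157 -0.   ] y [0.157 0.988 0.001] z [ 0.     0.001 -1.   ]
[[-1,0.002,-0.035,0.0,0.0,0.0,0.0],[-1,0.002,-0.035,0.0,0.0,0.0,0.0],[-1,0.002,-0.036,0.0,0.0,0.0,0.0],[-1,0.001,-0.035,-0.001,0.0,0.0,0.0],[-1,0.002,-0.036,0.0,0.001,0.0,0.0],[-1,0.001,-0.035,-0.001,0.0,0.0,0.001]]
end [ 0.5032 -0.1876  0.4053] yaw turn [0.001 0.    0.001]
```

Request:
carry_out:
  series:
    - [-1,0.002,-0.038,0,0,0,0]
    - [-1,0.002,-0.038,0,0,0,0]
    - [-1,0.002,-0.038,0,0,0,0]
    - [-1,0.002,-0.038,0,0,0,0]
    - [-1,0.001,-0.035,0,0,0,0]
    - [-1,0.001,-0.018,0,0,0,0]
    - [-1,0,-0.007,0,0,0,0]
    - [-1,0,0,0,0,0,0]

```text
clock: 32.0
position: [0.5042, -0.1874, 0.4032]
ee_rot: [0.252, 3.13, 0.003]
contact_force: [-0.6, 0.4, -5.2]
finger_gap: 0.0354
```

```bash
python3 - <<'E'
from h import *
s,M=st();K,T=snap("wrist","w16");np.savez("w16",K=K,T=T); snap("scene","s16",(150,60,430,260),2.85)
E
```

```text
t32.00 pos [ 0.5042 -0.1874  0.4032] F [-0.6  0.4 -5.2] gap 0.0354 q [-0.1   0.29  0.48  1.91 -0.16  0.98  1.86]
x [-0.987  0.16  -0.001] y [0.16  0.987 0.002] z [ 0.001  0.002 -1.   ]
```

View pics/w16.png

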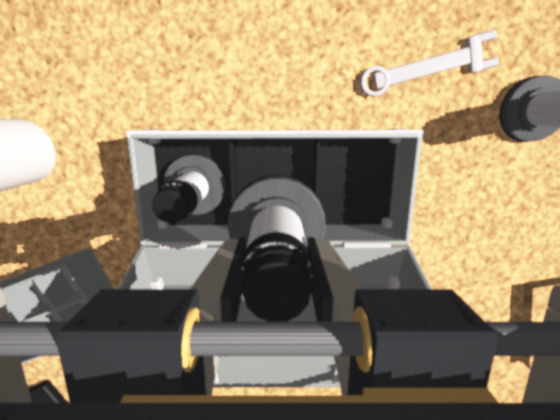

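View pics/s16.png

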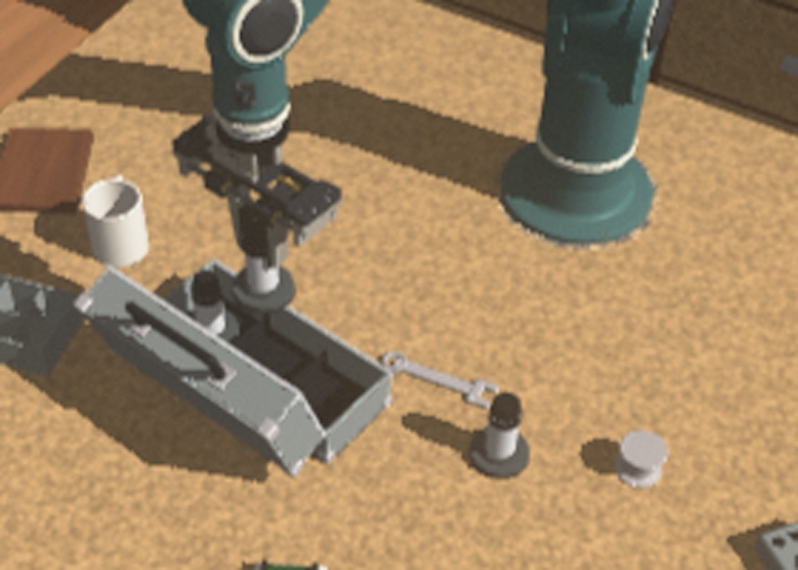

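Request:
carry_out:
  series:
    - [-1,0.001,0,0.02,0,0,0]
    - [-1,0,-0.001,0.03,0,0,0]
    - [-1,0,0,0.025,0,0,0]
    - [-1,0,0,0.02,0,0,0]
    - [-1,0,0,0.015,0,0,0]
    - [-1,0,0,0.012,0,0,0]
    - [-1,0,0,0.012,0,0,0]
    - [-1,0,0,0.008,0,0,0]

```text
clock: 32.9
position: [0.504, -0.1875, 0.2607]
ee_rot: [0.248, 3.13, 0.002]
contact_force: [-0.5, 0.5, -6.0]
finger_gap: 0.0352
```

Request:
carry_out:
  series:
    - [-1,0,0,0.002,0,0,0]
    - [-1,0,0,0.001,0,0,0]
    - [-1,0,0,0.001,0,0,0]
    - [-1,0,0,0,0,0,0]

```text
clock: 33.3
position: [0.504, -0.1879, 0.2578]
ee_rot: [0.249, 3.129, 0.002]
contact_force: [-0.3, -0.3, -5.2]
finger_gap: 0.0355
```

Request:
carry_out:
  series:
    - [-1,0,0,0.001,0,0,0]
    - [-1,0,0,0.001,0,0,0]
    - [-1,0,0,0,0,0,0]

```text
clock: 33.6
position: [0.504, -0.1878, 0.256]
ee_rot: [0.249, 3.129, 0.002]
contact_force: [-2.0, 0.8, 1.8]
finger_gap: 0.0351
```

Request:
carry_out:
  series:
    - [0.05,0,0,0,0,0,0]
    - [0.05,0,0,0,0,0,0]
    - [0.05,0,0,0,0,0,0]
    - [0.05,0,0,-0.01,0,0,0]
    - [0.05,0,0,-0.03,0,0,0]
    - [0.05,0,0,-0.04,0,0,0]
    - [0.05,0,0,-0.04,0,0,0]
    - [0.05,0,0,-0.04,0,0,0]

```text
clock: 34.4
position: [0.5031, -0.1881, 0.4177]
ee_rot: [0.25, 3.129, 0.002]
contact_force: [0.8, -0.5, 0.1]
finger_gap: 0.0484
```

```bash
python3 - <<'E'
from h import *
s,M=st();K,T=snap("wrist","w17");np.savez("w17",K=K,T=T);snap("scene","s17",(150,100,430,300),2.85)
e=plan([.467,.117,.37],yaw=1.413,g=.35)
E
```

```text
t34.40 pos [ 0.5031 -0.1881  0.4177] F [ 0.8 -0.5  0.1] gap 0.0484 q [-0.12  0.27  0.49  1.89 -0.15  1.01  1.86]
x [-0.987  0.159 -0.003] y [0.159 0.987 0.001] z [ 0.003  0.001 -1.   ]
[[0.35,0.012,0.042,0.007,0.0,0.002,0.0],[0.35,0.012,0.042,0.007,0.0,0.002,0.0],[0.35,0.012,0.042,0.007,0.0,0.002,0.0],[0.35,0.013,0.043,0.008,0.0,0.002,0.0],[0.35,0.012,0.042,0.007,0.0,0.002,0.0],[0.35,0.013,0.043,0.008,0.001,0.002,-0.001],[0.35,0.012,0.042,0.007,0.0,0.001,0.0]]
end [0.4669 0.1168 0.3702] yaw turn [ 0.001  0.013 -0.001]
```

View pics/w17.png

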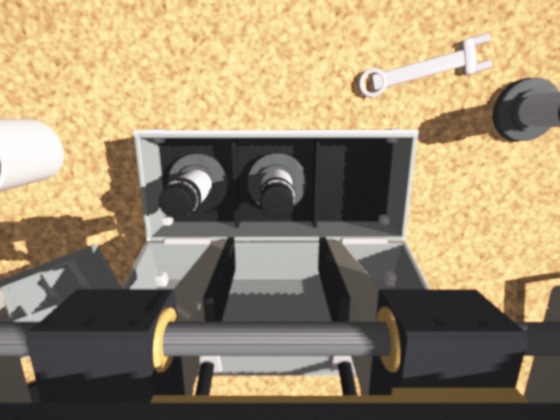

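View pics/s17.png

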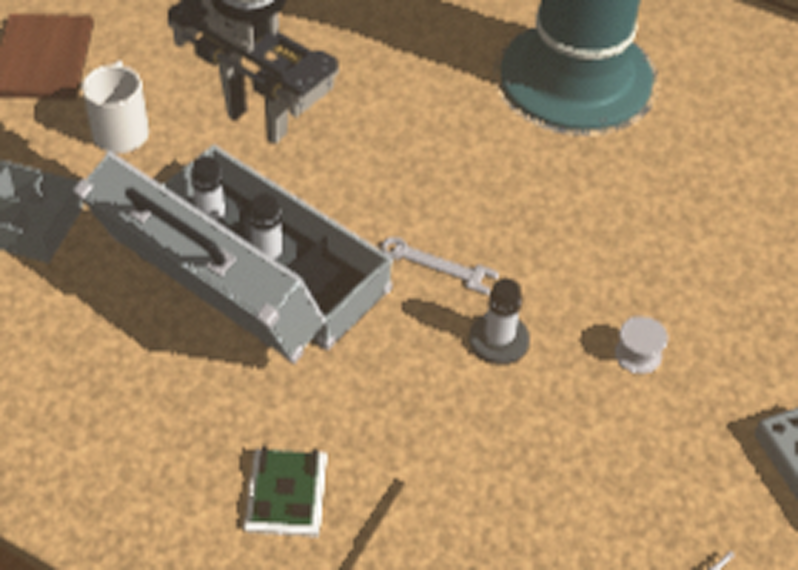

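Two stands are in; A is still at (500,336). Next, A.

Request:
carry_out:
  series:
    - [0.35,0.012,0.042,0,0,0,0]
    - [0.35,0.012,0.042,0,0,0,0]
    - [0.35,0.012,0.042,0,0,0,0]
    - [0.35,0.013,0.043,0,0,0,0]
    - [0.35,0.012,0.042,0.015,0,0,0]
    - [0.35,0.013,0.043,0.018,0,0,0]
    - [0.35,0.012,0.042,0.017,0,0,0]
    - [0.35,0,0,0,0,0,0]

```text
clock: 35.3
position: [0.4635, 0.1234, 0.3635]
ee_rot: [-0.235, -3.131, -0.002]
contact_force: [0.3, 0.2, -0.2]
finger_gap: 0.0619
```

Request:
carry_out:
  series:
    - [0.35,0,0,0,0,0,0]

```text
clock: 35.4
position: [0.4651, 0.1186, 0.3651]
ee_rot: [0.246, 3.131, 0.0]
contact_force: [-0.9, -0.2, 0.3]
finger_gap: 0.0619
```

```bash
python3 - <<'E'
from h import *
s,M=st();K,T=snap("wrist","w18");np.savez("w18",K=K,T=T)
e=plan([.467,.117,.2465],yaw=1.413,g=.35,n=6)
E
```

```text
t35.40 pos [0.4651 0.1186 0.3651] F [-0.9 -0.2  0.3] gap 0.0619 q [-0.58  0.23  0.29  2.06 -0.09  0.86  1.18]
x [-0.988  0.156 -0.001] y [0.156 0.988 0.   ] z [ 0.001  0.    -1.   ]
[[0.35,0.0,0.0,0.02,0.0,0.0,0.0],[0.35,0.0,0.0,0.02,0.0,0.0,0.0],[0.35,0.0,0.0,0.02,0.0,0.0,0.0],[0.35,0.0,0.0,0.02,0.0,0.001,0.0],[0.35,-0.001,0.0,0.02,0.0,0.0,-0.001],[0.35,0.0,0.0,0.019,0.001,0.001,0.0]]
end [0.4668 0.1174 0.2466] yaw turn [ 0.001  0.002 -0.001]
```

View pics/w18.png

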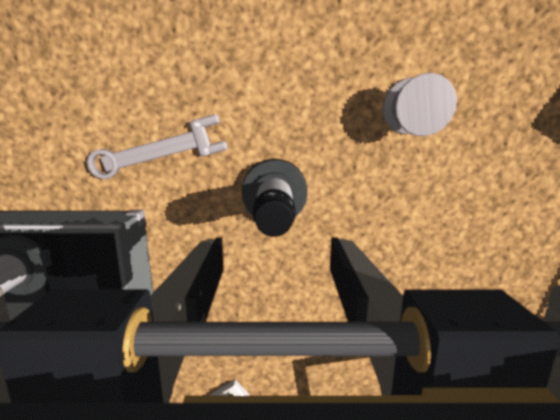

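Request:
carry_out:
  series:
    - [0.35,-0.001,-0.001,0.02,0,0,0]
    - [0.35,0,-0.001,0.02,0,0,0]
    - [0.35,-0.001,0,0.02,0,0,0]
    - [0.35,0,0,0.02,0,0,0]
    - [0.35,0,0,0.02,0,0,0]
    - [0.35,0,0,0.018,0,0,0]
    - [0.35,0,0,0,0,0,0]
    - [-1,0,0,0,0,0,0]

```text
clock: 36.25
position: [0.4679, 0.1146, 0.2482]
ee_rot: [0.253, 3.129, 0.001]
contact_force: [0.3, 0.5, 0.7]
finger_gap: 0.0559
```

Request:
carry_out:
  series:
    - [-1,0,0,0,0,0,0]
    - [-1,0,0,0,0,0,0]
    - [-1,0,0,0,0,0,0]
    - [-1,0,0,0,0,0,0]
    - [-1,0,0,0,0,0,0]

```text
clock: 36.75
position: [0.4678, 0.1157, 0.2485]
ee_rot: [0.249, 3.128, 0.003]
contact_force: [-1.3, -0.3, 6.6]
finger_gap: 0.0352
```

```bash
python3 - <<'E'
from h import *
s,M=st();P=s["position"]
e=plan([P[0],P[1],.405],g=-1,step=.04)
e=plan([.518,-.0935,.405],yaw=1.413,g=-1,start=e,step=.038)
E
```

```text
t36.75 pos [0.4678 0.1157 0.2485] F [-1.3 -0.3  6.6] gap 0.0352 q [-0.52  0.43  0.25  2.13 -0.19  0.59  1.27]
x [-0.987  0.158 -0.003] y [0.158 0.987 0.002] z [ 0.004  0.001 -1.   ]
[[-1,0.0,0.0,-0.039,0.0,0.0,0.0],[-1,0.0,0.0,-0.039,0.0,0.0,0.0],[-1,0.0,0.0,-0.039,0.0,0.0,0.0],[-1,-0.001,0.0,-0.039,0.0,0.0,0.0]]
end [0.4682 0.1153 0.4045] yaw turn [0. 0. 0.]
[[-1,-0.014,-0.033,0.0,0.0,0.001,0.0],[-1,-0.014,-0.033,0.0,0.0,0.0,0.0],[-1,-0.014,-0.033,0.0,0.001,0.001,0.0],[-1,-0.013,-0.033,0.0,0.0,0.0,0.0],[-1,-0.014,-0.033,0.0,0.001,0.001,-0.001],[-1,-0.013,-0.033,-0.001,0.0,0.0,0.0]]
end [ 0.5179 -0.0931  0.4054] yaw turn [ 0.002  0.003 -0.001]
```

Request:
carry_out:
  series:
    - [-1,0,0,-0.015,0,0,0]
    - [-1,0,0,-0.03,0,0,0]
    - [-1,0,0,-0.04,0,0,0]
    - [-1,0,0,-0.04,0,0,0]
    - [-1,0,0,-0.03,0,0,0]
    - [-1,-0.008,-0.018,0,0,0,0]
    - [-1,-0.014,-0.034,0,0,0,0]
    - [-1,-0.014,-0.034,0,0,0,0]

```text
clock: 37.55
position: [0.4884, 0.0246, 0.4022]
ee_rot: [0.245, 3.131, 0.002]
contact_force: [1.0, 0.7, -5.8]
finger_gap: 0.0355
```

Request:
carry_out:
  series:
    - [-1,-0.014,-0.034,0,0,0,0]
    - [-1,-0.014,-0.034,0,0,0,0]
    - [-1,-0.012,-0.028,0,0,0,0]
    - [-1,-0.006,-0.016,0,0,0,0]
    - [-1,0,0,0,0,0,0]
    - [-1,0,0,0,0,0,0]

```text
clock: 38.15
position: [0.5162, -0.0924, 0.4016]
ee_rot: [-0.25, -3.131, -0.003]
contact_force: [-0.6, 1.1, -4.5]
finger_gap: 0.0354
```

```bash
python3 - <<'E'
from h import *
s,M=st();K,T=snap("wrist","w19");np.savez("w19",K=K,T=T)
e=plan([.518,-.0935,.405],yaw=1.413,g=-1,step=.038)
E
```

```text
t38.15 pos [ 0.5162 -0.0924  0.4016] F [-0.6  1.1 -4.5] gap 0.0354 q [-0.26  0.27  0.45  1.94 -0.14  0.97  1.66]
x [-0.987  0.159  0.   ] y [0.159 0.987 0.002] z [-0.     0.002 -1.   ]
[[-1,-0.002,-0.002,-0.003,0.002,0.0,0.0]]
end [ 0.5179 -0.094   0.4048] yaw turn [ 0.002 -0.    -0.   ]
```

View pics/w19.png

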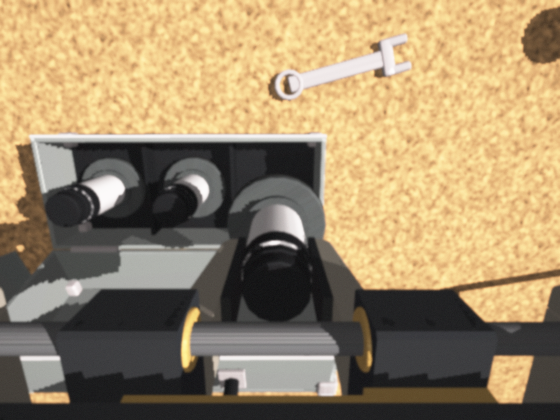

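Request:
carry_out:
  series:
    - [-1,-0.001,-0.001,0.02,0,0,0]
    - [-1,-0.001,0,0.03,0,0,0]
    - [-1,0,0,0.025,0,0,0]
    - [-1,0,0,0.02,0,0,0]
    - [-1,0,0,0.015,0,0,0]
    - [-1,0,0,0.012,0,0,0]
    - [-1,0,0,0.012,0,0,0]
    - [-1,0,0,0.008,0,0,0]

```text
clock: 39.0
position: [0.5188, -0.0933, 0.2598]
ee_rot: [0.247, 3.13, 0.002]
contact_force: [0.7, -0.3, -6.0]
finger_gap: 0.0353
```

Request:
carry_out:
  series:
    - [-1,0,0,0.002,0,0,0]
    - [-1,0,0,0.001,0,0,0]
    - [-1,0,0,0.001,0,0,0]
    - [-1,0,0,0,0,0,0]

```text
clock: 39.4
position: [0.519, -0.094, 0.2569]
ee_rot: [0.249, 3.129, 0.002]
contact_force: [0.4, -0.5, -5.2]
finger_gap: 0.0351
```

Request:
carry_out:
  series:
    - [-1,0,0,0.001,0,0,0]
    - [-1,0,0,0.001,0,0,0]
    - [-1,0,0,0,0,0,0]

```text
clock: 39.7
position: [0.5189, -0.094, 0.2546]
ee_rot: [0.249, 3.129, 0.002]
contact_force: [-0.4, 0.0, -4.6]
finger_gap: 0.0358
```

Request:
carry_out:
  series:
    - [-1,0,0,0.001,0,0,0]
    - [-1,0,0,0,0,0,0]

```text
clock: 39.9
position: [0.5189, -0.0941, 0.2546]
ee_rot: [0.249, 3.129, 0.003]
contact_force: [-2.9, 1.1, 5.7]
finger_gap: 0.0353
```

Request:
carry_out:
  series:
    - [0.05,0,0,0,0,0,0]
    - [0.05,0,0,0,0,0,0]
    - [0.05,0,0,0,0,0,0]
    - [0.05,0,0,-0.01,0,0,0]
    - [0.05,0,0,-0.03,0,0,0]
    - [0.05,0,0,-0.04,0,0,0]
    - [0.05,0,0,-0.04,0,0,0]
    - [0.05,0,0,-0.04,0,0,0]

```text
clock: 40.7
position: [0.5182, -0.0943, 0.4158]
ee_rot: [0.25, 3.129, 0.002]
contact_force: [1.5, -0.5, -0.5]
finger_gap: 0.0483
```

```bash
python3 - <<'E'
from h import *
s,M=st();K,T=snap("wrist","w20");np.savez("w20",K=K,T=T);snap("scene","s20",(150,100,430,300),2.85); snap("top","t20",(220,130,420,280),4)
E
```

```text
t40.70 pos [ 0.5182 -0.0943  0.4158] F [ 1.5 -0.5 -0.5] gap 0.0483 q [-0.27  0.25  0.46  1.92 -0.13  1.    1.66]
x [-0.987  0.159 -0.003] y [0.159 0.987 0.001] z [ 0.003  0.001 -1.   ]
```

View pics/w20.png

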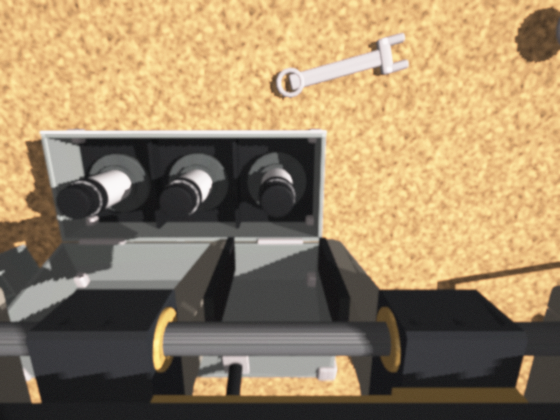

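View pics/s20.png

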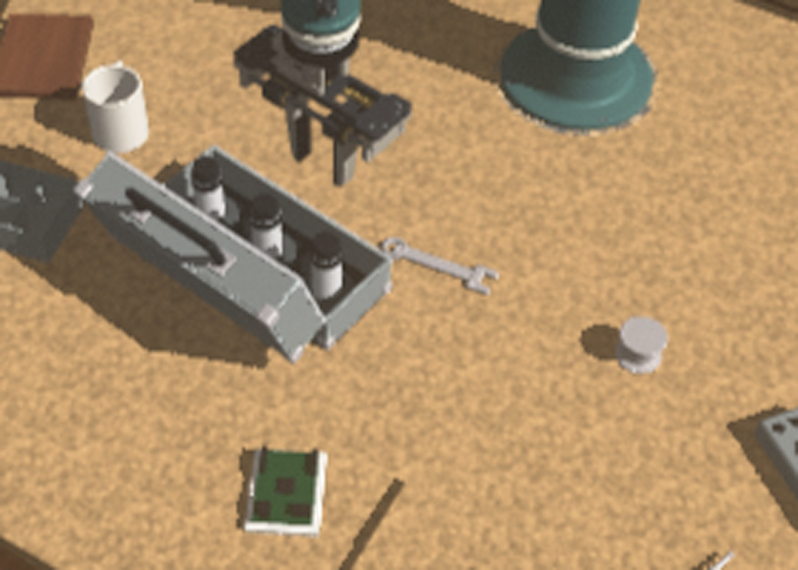

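View pics/t20.png

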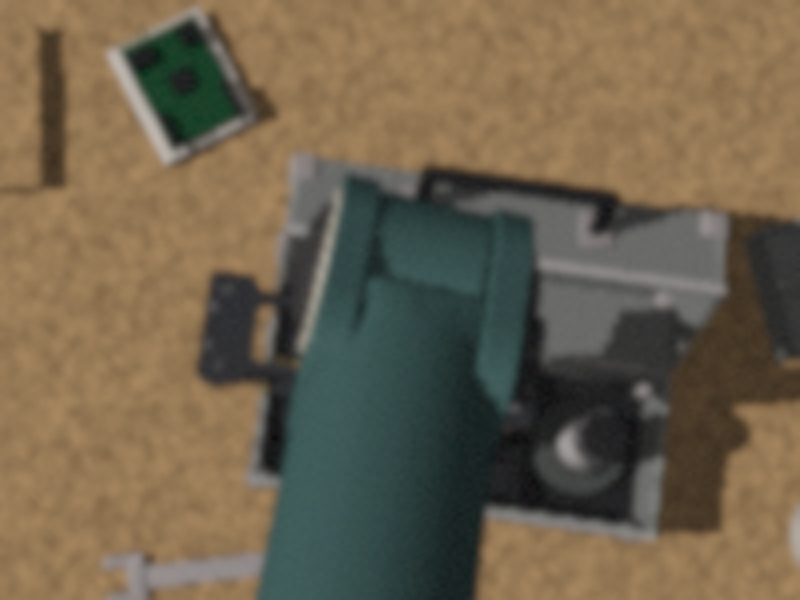

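```bash
python3 - <<'E'
from h import *
e=plan([.6467,-.211,.46],yaw=-.155,g=-.26)
E
```

```text
[[-0.26,-0.013,-0.009,-0.004,0.001,0.0,0.142],[-0.26,-0.014,-0.007,-0.004,0.001,0.0,0.142],[-0.26,-0.015,-0.004,-0.004,0.001,0.001,0.143],[-0.26,-0.016,-0.002,-0.004,0.001,0.0,0.142],[-0.26,-0.016,0.0,-0.004,0.001,0.001,0.143],[-0.26,-0.016,0.002,-0.004,0.001,0.001,0.142],[-0.26,-0.015,0.004,-0.004,0.001,0.0,0.143],[-0.26,-0.014,0.006,-0.004,0.001,0.001,0.142]]
[[-0.26,-0.013,0.008,-0.003,0.0,0.0,0.143],[-0.26,-0.012,0.01,-0.004,0.001,0.001,0.142],[-0.26,-0.011,0.012,-0.003,0.0,0.0,0.143]]
end [ 0.6464 -0.2115  0.4595] yaw turn [0.009 0.005 1.567]
```

Request:
carry_out:
  series:
    - [-0.26,-0.013,-0.009,-0.008,0.001,0,0.142]
    - [-0.26,-0.014,-0.007,-0.008,0.001,0,0.142]
    - [-0.26,-0.015,-0.004,-0.008,0.001,0.001,0.143]
    - [-0.26,-0.016,-0.002,-0.008,0.001,0,0.142]
    - [-0.26,-0.016,0,-0.008,0.001,0.001,0.143]
    - [-0.26,-0.016,0.002,-0.004,0.001,0.001,0.142]
    - [-0.26,-0.015,0.004,0,0.001,0,0.143]
    - [-0.26,-0.014,0.006,0,0.001,0.001,0.142]
  grip_force: 20

```text
clock: 41.65
position: [0.6117, -0.1793, 0.4564]
ee_rot: [-1.903, -2.493, 0.009]
contact_force: [0.2, 0.6, -0.0]
finger_gap: 0.0339
```

Request:
carry_out:
  series:
    - [-0.26,-0.013,0.008,0,0,0,0.143]
    - [-0.26,-0.012,0.01,0,0.001,0.001,0.142]
    - [-0.26,-0.011,0.012,0,0,0,0.143]
    - [-0.26,0,0,0,0,0,0]
    - [-0.26,0,0,0,0,0,0]

```text
clock: 42.15
position: [0.6457, -0.211, 0.456]
ee_rot: [-2.38, -2.042, 0.011]
contact_force: [0.4, -0.4, -0.2]
finger_gap: 0.0344
```

```bash
python3 - <<'E'
from h import *
s,M=st();K,T=snap("wrist","w21");np.savez("w21",K=K,T=T);snap("scene","s21",(150,80,430,280),2.85)
E
```

```text
t42.15 pos [ 0.6457 -0.211   0.456 ] F [ 0.4 -0.4 -0.2] gap 0.0344 q [-0.25  0.56  0.78  1.5  -0.4   1.25  0.43]
x [ 0.152  0.988 -0.002] y [ 0.988 -0.152 -0.009] z [-0.009 -0.001 -1.   ]
```

View pics/w21.png

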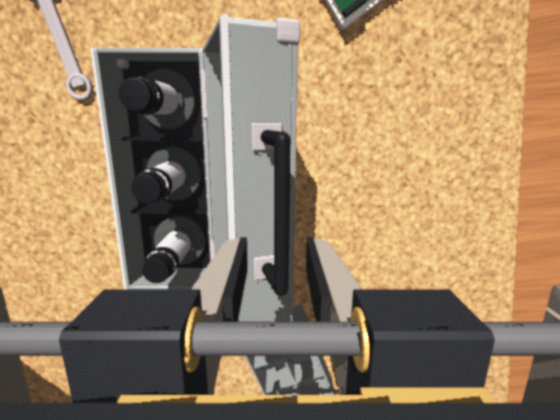

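View pics/s21.png

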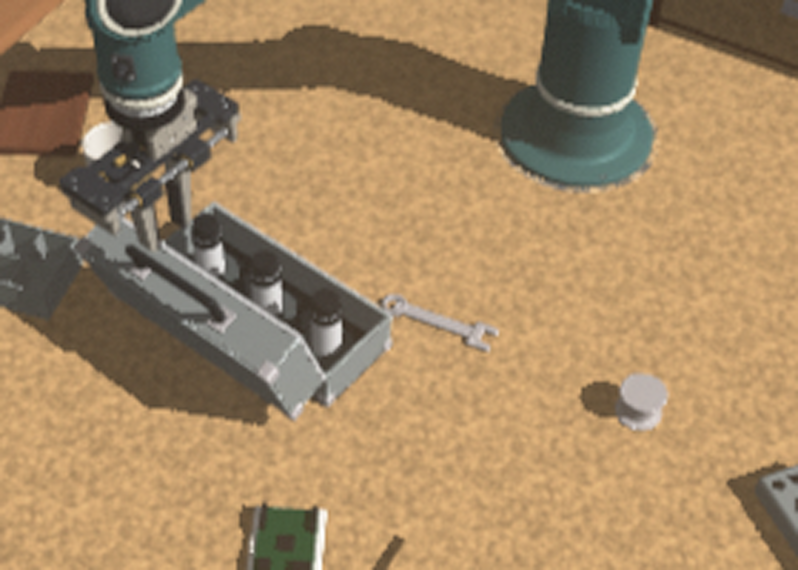

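```bash
python3 - <<'E'
from h import *
d=np.load("w21.npz"); KT=(d["K"],d["T"])
a=onz("",(283,139),.202,KT);b=onz("",(281,290),.202,KT);print(a,b,(a+b)/2,np.linalg.norm(a-b))
e=plan([.6475,-.21,.373],yaw=-.158,g=-.26,n=5)
E
```

```text
[ 0.65745927 -0.15212591  0.202     ] [ 0.6378297  -0.27268346  0.202     ] [ 0.64764449 -0.21240468  0.202     ] 0.12214517532045757
[[-0.26,0.0,0.0,0.017,-0.002,0.0,0.001],[-0.26,0.0,0.001,0.017,-0.001,0.0,0.001],[-0.26,0.0,0.0,0.017,-0.002,0.0,0.001],[-0.26,0.0,0.001,0.016,-0.001,0.001,0.001],[-0.26,0.001,0.0,0.017,-0.002,0.0,0.001]]
end [ 0.6474 -0.2099  0.3728] yaw turn [-0.008  0.001  0.005]
```

Handle found at (0.648, -0.212), as predicted. Descending and gripping it.

Request:
carry_out:
  series:
    - [-0.26,-0.001,0,0.017,-0.002,0,0.001]
    - [-0.26,0,0.001,0.017,-0.001,0,0.001]
    - [-0.26,0,0,0.017,-0.002,0,0.001]
    - [-0.26,0,0.001,0.016,-0.001,0,0.001]
    - [-0.26,0,0,0.016,-0.002,0,0]
    - [-0.26,0,0,0,0,0,0]
    - [-1,0,0,0,0,0,0]
    - [-1,0,0,0,0,0,0]

```text
clock: 43.05
position: [0.6478, -0.2128, 0.3752]
ee_rot: [2.388, 2.036, 0.001]
contact_force: [0.1, 0.5, 0.5]
finger_gap: 0.0201
```

Request:
carry_out:
  series:
    - [-1,0,0,0,0,0,0]
    - [-1,0,0,0,0,0,0]
    - [-1,0,0,0,0,0,0]

```text
clock: 43.35
position: [0.647, -0.2128, 0.3752]
ee_rot: [2.39, 2.037, -0.001]
contact_force: [-5.0, 1.8, 4.8]
finger_gap: 0.0116
```

```bash
python3 - <<'E'
import numpy as np
r=.1657;p=.2128
th=np.r_[np.arange(1.9,.49,-.1),np.arange(.42,-.01,-.07)]
b=-r*np.cos(p+th);u=r*np.sin(p+th)
B=(b-b[0]).round(3);U=(u-u[0]).round(3)
print([[float(round(x,3)),float(round(-y,3))] for x,y in zip(np.diff(B),np.diff(U))]); print(B[-1],U[-1],th)
from h import st; st()
E
```

```text
[[-0.015, -0.008], [-0.015, -0.006], [-0.016, -0.005], [-0.016, -0.003], [-0.017, -0.002], [-0.016, 0.001], [-0.017, 0.001], [-0.016, 0.004], [-0.016, 0.005], [-0.015, 0.006], [-0.014, 0.008], [-0.014, 0.01], [-0.012, 0.011], [-0.012, 0.012], [-0.008, 0.01], [-0.007, 0.01], [-0.005, 0.01], [-0.006, 0.01], [-0.004, 0.011], [-0.004, 0.011], [-0.002, 0.011]]
-0.247 -0.107 [ 1.90000000e+00  1.80000000e+00  1.70000000e+00  1.60000000e+00
  1.50000000e+00  1.40000000e+00  1.30000000e+00  1.20000000e+00
  1.10000000e+00  1.00000000e+00  9.00000000e-01  8.00000000e-01
  7.00000000e-01  6.00000000e-01  5.00000000e-01  4.20000000e-01
  3.50000000e-01  2.80000000e-01  2.10000000e-01  1.40000000e-01
  7.00000000e-02 -5.55111512e-17]
t43.35 pos [ 0.647  -0.2128  0.3752] F [-5.   1.8  4.8] gap 0.0116 q [-0.22  0.64  0.74  1.58 -0.46  1.11  0.47]
x [ 0.159  0.987 -0.001] y [ 0.987 -0.159  0.001] z [ 0.    -0.001 -1.   ]
```

Request:
carry_out:
  series:
    - [-1,0,-0.015,-0.008,0,0,0]
    - [-1,0,-0.015,-0.006,0,0,0]
    - [-1,0,-0.016,-0.005,0,0,0]
    - [-1,0,-0.016,-0.003,0,0,0]
    - [-1,0,-0.017,-0.002,0,0,0]
    - [-1,0,-0.016,0.001,0,0,0]

```text
clock: 43.95
position: [0.5553, -0.1979, 0.4003]
ee_rot: [2.382, 2.031, 0.009]
contact_force: [3.2, -0.4, 9.2]
finger_gap: 0.011
```

Request:
carry_out:
  series:
    - [-1,0,-0.017,0.001,0,0,0]
    - [-1,0,-0.016,0.004,0,0,0]
    - [-1,0,-0.016,0.005,0,0,0]
    - [-1,0,-0.015,0.006,0,0,0]
    - [-1,0,-0.014,0.008,0,0,0]
    - [-1,0,0,0,0,0,0]

```text
clock: 44.55
position: [0.4757, -0.1853, 0.3731]
ee_rot: [2.39, 2.036, 0.001]
contact_force: [-2.0, -0.0, 4.0]
finger_gap: 0.0111
```

```bash
python3 - <<'E'
from h import *
st();snap("scene","s22",(150,80,430,280),2.85)
E
```

```text
t44.55 pos [ 0.4757 -0.1853  0.3731] F [-2. -0.  4.] gap 0.0111 q [-0.38  0.34  0.84  2.01 -0.31  0.92  0.46]
x [ 0.159  0.987 -0.001] y [ 0.987 -0.159  0.002] z [ 0.002 -0.001 -1.   ]
```

View pics/s22.png

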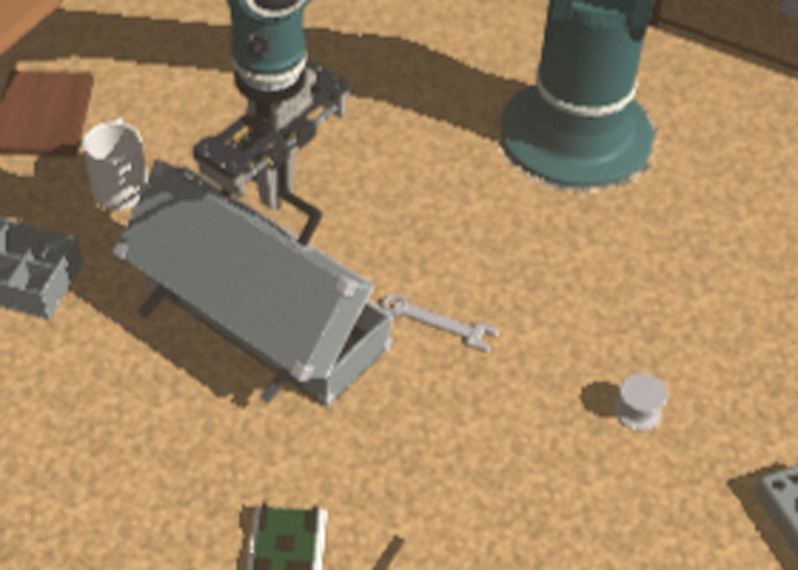

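Request:
carry_out:
  series:
    - [-1,0,-0.014,0.01,0,0,0]
    - [-1,0,-0.012,0.011,0,0,0]
    - [-1,0,-0.012,0.012,0,0,0]
    - [-1,0,-0.008,0.01,0,0,0]
    - [-1,0,-0.007,0.01,0,0,0]
    - [-1,0,-0.005,0.01,0,0,0]
    - [-1,0,-0.006,0.01,0,0,0]

```text
clock: 45.3
position: [0.4138, -0.1751, 0.2992]
ee_rot: [2.388, 2.036, 0.0]
contact_force: [0.7, -0.1, -0.4]
finger_gap: 0.0112
```

Request:
carry_out:
  series:
    - [-1,0,-0.004,0.011,0,0,0]
    - [-1,0,-0.004,0.01,0,0,0]
    - [-1,0,-0.002,0.006,0,0,0]
    - [-1,0,0,0,0,0,0]
    - [-1,0,0,0,0,0,0]

```text
clock: 45.8
position: [0.4044, -0.1737, 0.273]
ee_rot: [2.388, 2.036, 0.0]
contact_force: [2.7, 0.1, -3.3]
finger_gap: 0.0114
```

Request:
carry_out:
  series:
    - [-1,0,-0.001,0.002,0,0,0]
    - [-1,0,0,0.002,0,0,0]
    - [-1,0,0,0.001,0,0,0]
    - [-1,0,0,0,0,0,0]

```text
clock: 46.2
position: [0.4031, -0.1735, 0.268]
ee_rot: [2.389, 2.036, 0.0]
contact_force: [4.0, -0.1, -2.4]
finger_gap: 0.0113
```

Request:
carry_out:
  series:
    - [-1,0,0,0.001,0,0,0]
    - [-1,0,0,0,0,0,0]
    - [-0.3,0,0,0,0,0,0]
    - [-0.3,0,0,0,0,0,0]
    - [-0.3,0,0,0,0,0,0]
    - [-0.3,0,0,0,0,0,0]
    - [-0.3,0,0,0,0,0,0]

```text
clock: 46.9
position: [0.4027, -0.1735, 0.2669]
ee_rot: [2.389, 2.036, -0.001]
contact_force: [0.5, -0.1, 0.4]
finger_gap: 0.0327
```

Request:
carry_out:
  series:
    - [-0.3,0,0,-0.02,0,0,0]
    - [-0.3,0,0,-0.03,0,0,0]
    - [-0.3,0,0,-0.04,0,0,0]
    - [-0.3,0,0,-0.05,0,0,0]
    - [-0.3,0,0,-0.04,0,0,0]
    - [-0.3,0,0,0,0,0,0]
    - [-0.3,0,0,0,0,0,0]

```text
clock: 47.6
position: [0.4025, -0.173, 0.4474]
ee_rot: [2.388, 2.037, 0.004]
contact_force: [-0.4, 0.0, -0.2]
finger_gap: 0.0322
```

```bash
python3 - <<'E'
from h import *
st();K,T=snap("wrist","w23");snap("scene","s23",(150,80,430,280),2.85);snap("top","t23",(80,90,410,300),2.4)
E
```

```text
t47.60 pos [ 0.4025 -0.173   0.4474] F [-0.4  0.  -0.2] gap 0.0322 q [-0.58  0.02  0.95  2.09 -0.02  1.04  0.22]
x [0.158 0.988 0.   ] y [ 0.987 -0.158  0.004] z [ 0.004 -0.    -1.   ]
```

View pics/s23.png

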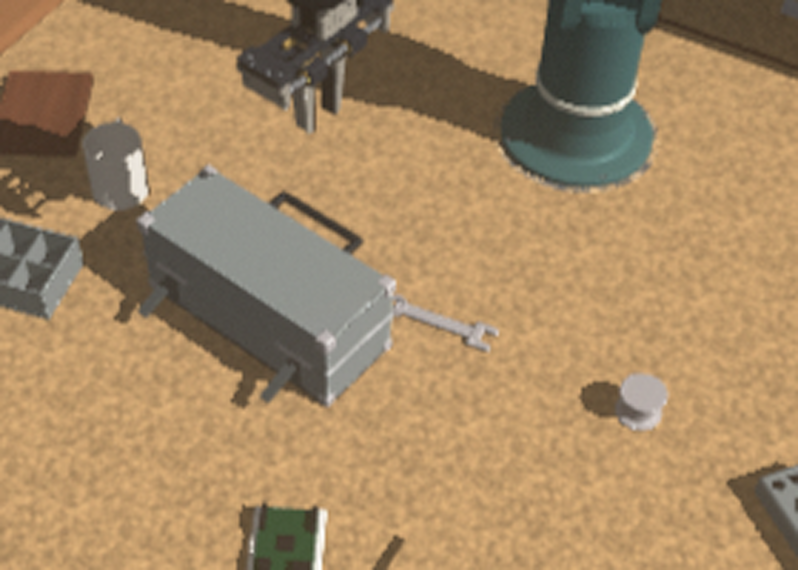

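View pics/t23.png

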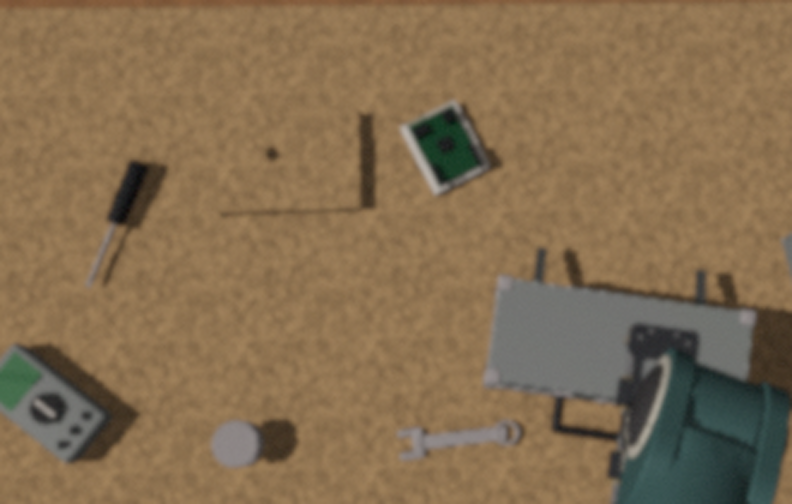

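View pics/w23.png

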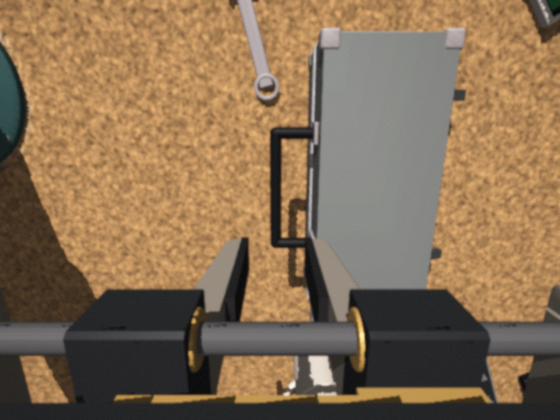

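```bash
python3 - <<'E'
from h import *
a=cv2.imread("pics/top0.png");b=np.load("pics/t23.npy")
for n,(x0,y0,x1,y1) in dict(bin=(405,175,470,222),board=(245,130,288,172),mm=(68,232,128,284),reel=(165,264,205,286),wrench=(245,262,300,284),driver=(110,150,150,210),chip=(165,135,240,182),mug=(418,248,460,285),lid=(280,200,340,255)).items():
    A=cv2.cvtColor(a[y0:y1,x0:x1],6).astype(np.float32);B=cv2.cvtColor(b[y0:y1,x0:x1],6).astype(np.float32)
    print(n,"absdiff",np.abs(A-B).mean().round(1),"shift",np.round(cv2.phaseCorrelate(A,B),2))
E
```

```text
Traceback (most recent call last):
ValueError: setting an array element with a sequence. The requested array has an inhomogeneous shape after 1 dimensions. The detected shape was (2,) + inhomogeneous part.
```

```bash
python3 - <<'E'
from h import *
a=cv2.imread("pics/top0.png");b=np.load("pics/t23.npy")
for n,(x0,y0,x1,y1) in dict(bin=(405,175,470,222),board=(245,130,288,172),mm=(68,232,128,284),reel=(165,264,205,286),wrench=(245,262,300,284),driver=(110,150,150,210),chip=(165,135,225,182),mug=(418,248,460,285),lid=(290,212,330,240)).items():
    A=cv2.cvtColor(a[y0:y1,x0:x1],6).astype(np.float32);B=cv2.cvtColor(b[y0:y1,x0:x1],6).astype(np.float32)
    print(n,np.abs(A-B).mean().round(1),np.round(cv2.phaseCorrelate(A,B)[0],2))
E
```

```text
bin 1.7 [ 0.04 -0.07]
board 1.8 [0.51 0.55]
mm 1.7 [0.07 0.04]
reel 1.8 [-0.09 -0.15]
wrench 1.8 [0.02 0.  ]
driver 1.8 [ 0.03 -0.1 ]
chip 1.8 [-0.02 -0.05]
mug 29.2 [ 0.91 -0.01]
lid 1.8 [ 0.46 -0.06]
```

```bash
python3 - <<'E'
from rig import ctrl
print(ctrl.job_done())
E
```

```text
the job is handed in; nothing more can be done
None
```

The job is done and handed in at about 48 s of the 210 s. All three stands were on the bench. I opened the lid first, pushed each stand home, put one in each bay, then shut the lid and backed the gripper away.

- **Pushing home:** each cap stopped with the fingertips 102 mm above the bench, the fully collapsed height. The push then rose to 22–27 N with no further travel. Along the way the force was about 4–5 N, then about 8–11 N, as expected for the inner tube going first and the middle one after.
- **Placing:** the wrist and scene pictures showed one upright stand per bay before I shut the lid. I have no view of them since.
- **Lid:** after shutting, its top corners are at the same pixels as at the start. With the gripper closed on the handle, it ended within 1 mm of its height when it first held the shut lid.
- **Other things on the bench:** the top view shows no movement of the parts bin, multimeter, reel, wrench, screwdriver or chipboard.
    - **Circuit board:** the automatic comparison gave a half-pixel shift, but its picture difference was as low as for the others. A plain part of the lid read the same way, so I take it as noise.
    - **Mug:** the top-view comparison failed because the light on it had changed, with the arm's shadow the likely cause. By eye it is at its starting place in the scene view.
- **Knocked stand:** none of the stands had visibly moved when I looked again before each grasp.

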